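# Load the drum feet into the numbered drying cradles and set the dryer

### The job

Load the three wooden drum feet upright into the studded cradles of the drying rack, one after another: first the short one into the one-stud cradle, then the middle one (with shoulders) into the two-stud cradle, then the tall one into the three-stud cradle. The short foot can only be had by its ends in the mitre box but its cradle only leaves room at its sides, so stand it upright on the cork pad, let go, and take it again the other way. When all three are fully down, turn the dryer's dial to the two-stud mark; drop or knock over nothing and leave everything else on the bench where it is.

Things in the scene. Friction and masses are not known exactly. Their poses are not given: they have to be found in the camera images.
- foot_short: short drum foot: plain hardwood block 64 (x) x 40 (y) x 60 (z) mm, 110 g, starts upright in the mitre box with its x along the trough. Origin: centre of its underside, z up
- foot_mid: middle drum foot: hardwood block with shoulders, 75 mm high; lower part 64 (x) x 40 (y) x 45 mm, upper part 40 x 40 x 30 mm; stands on the bench. Origin: centre of its underside
- foot_tall: tall drum foot: plain hardwood block 64 (x) x 40 (y) x 95 (z) mm; stands on the bench. Origin: centre of its underside
- cradle1: aluminium cradle with one black stud on both foot plates. Base 146 x 62 x 5 mm on the rack board (12 mm). Pocket 78 (x) x 54 (y) mm, floor 5 mm above origin. End cheeks across x at +-39 mm: 8 thick, 40 wide, tops 65 mm above origin. Side lips at y +-27 mm: 4 thick, tops 15 mm above origin; open above them. Cradles are 95 mm apart. Origin: centre of underside
- cradle2: aluminium cradle with two black studs on both foot plates. Base 146 x 62 x 5 mm on the rack board (12 mm). Pocket 78 (x) x 54 (y) mm, floor 5 mm above origin. End cheeks across x at +-39 mm: 8 thick, 40 wide, tops 65 mm above origin. Side lips at y +-27 mm: 4 thick, tops 15 mm above origin; open above them. Cradles are 95 mm apart. Origin: centre of underside
- cradle3: aluminium cradle with three black studs on both foot plates. Base 146 x 62 x 5 mm on the rack board (12 mm). Pocket 78 (x) x 54 (y) mm, floor 5 mm above origin. End cheeks across x at +-39 mm: 8 thick, 40 wide, tops 65 mm above origin. Side lips at y +-27 mm: 4 thick, tops 15 mm above origin; open above them. Cradles are 95 mm apart. Origin: centre of underside
- rack: fixed dark wooden board 194 (x) x 320 (y) x 12 mm that carries the three cradles side by side along y, in any order. Origin: centre of its underside
- mitre_box: fixed light wooden mitre box, 220 (x) x 78 (y) x 70 mm: trough along x, open at both ends and on top, 48 mm wide inside, floor 8 mm thick, side walls 15 mm thick and 70 mm high (2 mm higher than the short foot in it). Origin: centre of its underside
- pad: fixed cork pad 120 x 120 x 4 mm on the bench. Origin: centre of its underside
- timer: fixed grey dryer timer box 140 x 140 x 55 mm. Black stud marks on its top around the dial, seen from above clockwise from the white off line (its +x): one stud at 0.6 rad, two studs at 1.2 rad, three studs at 1.8 rad. Origin: centre of its underside
- dial_grip (a point): middle of the black dial's bar grip, on the dial's axis, 81 mm above the bench; the bar is 58 mm long (x, white pointer stripe at its +x end), 16 mm thick (y), from 67 to 93 mm above the bench
- dial (a joint): dial angle, rad: 0 = pointer at the white off line, grows clockwise from above, stops at 1.9; stiff enough to stay where left
- bar: loose dark hardwood bar 200 x 35 x 30 mm, bystander
- bottle: loose clear bottle, standing, 60 mm across, 120 mm high, blue cap, bystander
- hoop: loose flat steel U hoop, 105 x 62 x 10 mm, bystander
- hoop2: second such steel U hoop, bystander
- casting: loose dark flanged spindle, 80 mm across, 100 mm high, bystander
- mallet: loose hammer lying on the bench, bystander
- tub: loose grey plastic bowl 100 mm across, 50 mm high, bystander

How it is judged:
By the outcome, as a careful person would: the job done as asked, in the order asked, and still so for the second after the job is handed in, with the robot touching nothing.
It also fails if it takes over 72 s, if anything falls off the work surface, if the arm or the gripper's body presses on something with over 40 N, if the wrist force passes 120 N, or if a joint passes its speed limit or range.

### The arm

A 6-joint arm with a two-finger parallel gripper is mounted at the origin on the work surface. World frame = base frame: x ahead of the robot, y to its left, z up, the work surface at z = 0. Lengths are in m, angles in rad, forces in N, time in s.
With the tool pointing down it reaches from about 0.25 to 0.725 m from the base axis. Payload 4 kg.
Tool frame: the origin (TCP) lies at the very end of the fingers, on their centre line; the grasp point (between the pads) lies 19 mm behind it; z points along the fingers, y is the line along which they close (so a half turn about z gives the same grasp; the last joint's range is limited). The gripper opens to 85 mm and grips with 20 to 120 N. Pads are 22 mm wide; open, the fingers measure 114 mm over their backs; the gripper's body (76 mm by 85 mm) begins 54 mm behind the grasp point. The pads swing forward as they close: fully open they stand 13 mm farther back than shut.
Start: joints at [-1.195, 0.241, 0.005, 1.335, 0, 1.571], TCP at [0.184, -0.465, 0.203] pointing down, gripper open.
Joint ranges: [-2.72, 2.72], [-1.05, 1.87], [-1.09, 1.28], [-1.99, 2.15], [-1.42, 1.44], [-3.14, 3.14]. Speed limits (rad/s): [2.79, 2.79, 3.14, 3.14, 3.14, 3.14].

### API

Orientations are given as a unit quaternion [x, y, z, w].
In Python, from workcell import monitor, viewer, job gives the robot as it stands.
- The arm moves only by the tool arm_command, never from a script. Its argument "increments" is a list of rows, each an object of numbers: "dx", "dy", "dz": the shift along the tool's x, y, z in cm; "wx", "wy", "wz": the turn, a rotation vector about the tool's x, y, z in rad; "grip": the finger opening in cm, from 0 to 8.54. In form: [{"dx": .., "dy": .., "dz": .., "wx": .., "wy": .., "wz": .., "grip": ..}, ...]. A call has 1 to 10 rows; each row is the pose to reach, as a shift and turn from the pose commanded when the call began, along the tool's axes at that moment; what a row does not reach only later rows make up. A row lasts 1/10 s, in which the tool goes at most 50 mm and 8.59 degrees, less where a joint would pass 70% of its speed; a pose out of reach is approached as far as the arm can. A call with a gripper value outside its range is refused whole. The fingers move at their own pace and stop on an object; the grip force is fixed at half the most. Time passes only in rows, so rows that repeat a pose let the fingers close. It gives the time, the measured TCP pose, the force, the opening and the grip force at its end, in the units of the state.
- monitor.get_obs(): the state, without advancing time (a new reading comes with each control period).
- viewer.camera(name): name is "scene" or "top"; returns (picture, depth): 384x512x3 uint8, red, green, blue; 384x512 float32, m along the optical axis (not along the pixel's ray), 0 where there is no reading.
- viewer.get_calibration(name): a dict with "fovy" (degrees; the focal length in pixels is half the picture's height over the tangent of half this angle, whatever the lens; pixels are square), "cx", "cy" (the principal point, pixels), "dist_coeffs" ([k1, k2, p1, p2, k3] as OpenCV has them; the pictures are not rectified), "view" (4x4, takes a point from world to camera coordinates). Camera axes: x right, y up, looking along -z (the intrinsics and any distortion apply to the point x, -y, -z); pixel columns grow to the right and rows downward; lengths in m; the calibration is good to about 2 mm. A picture is of the moment at which its call begins. get_calibration takes no time and is no camera call.
- job.job_done(): hands the job in; it is judged then, once.
The state is a dict: "clock": time; "joint_pos": joint angles; "joint_vel": joint speeds; "tau": joint torques, N m; "eef_pos": TCP position; "tool_rot": TCP orientation; "ft_force": force on the tool from outside, world axes, zero at the start; "ft_torque": the same for the moment, N m; "grip_width": finger opening in m; "grasp_force": force on a finger pad.
Only numpy, scipy, OpenCV 4.12 (cv2) and the standard library are available. Lean on these libraries where they do the work, as an engineer would, in place of code of your own. Each camera call takes 0.05 s, during which the arm holds its last target. There are 200 camera calls.

## Working session

There is one attempt and no reset: what is moved stays moved. The work goes in short steps, Python scripts to look and compute and a tool call to move; the robot and the scene stay as the last step left them, time stands still between calls to the robot, and variables do not carry over. Pictures are saved under pics/ and viewed, at most 10 in all, crops included, and the job is handed in when it is done.

Besides the shell and the picture viewer there is one more tool, called after "Request:" by a JSON object that holds its "method" and its "body". arm_command: Moves the arm, as the interface text tells. Its arguments: {"type":"object","properties":{"increments":{"type":"array","items":{"type":"object","properties":{"dx":{"type":"number"},"dy":{"type":"number"},"dz":{"type":"number"},"wx":{"type":"number"},"wy":{"type":"number"},"wz":{"type":"number"},"grip":{"type":"number"}}}}},"required":["increments"]}

```bash
mkdir -p pics; ls; python3 - <<'E'
from workcell import monitor, viewer
import cv2,numpy as np
o=monitor.get_obs(); print({k:np.round(v,3).tolist() for k,v in o.items()})
for n in("scene","top"):
    p,d=viewer.camera(n); c=viewer.get_calibration(n); print(n,c)
    cv2.imwrite(f"pics/{n}0.png",cv2.resize(p[:,:,::-1],(800,600),interpolation=cv2.INTER_CUBIC)); np.savez(f"pics/{n}0.npz",p=p,d=d)
E
```

```text
pics
{'clock': 0.0, 'joint_pos': [-1.195, 0.241, 0.004, 1.335, 0.0, 1.571], 'joint_vel': [-0.001, 0.001, 0.0, 0.001, 0.001, 0.0], 'tau': [0.002, -37.232, 25.241, 0.017, 0.0, -0.0], 'eef_pos': [0.183, -0.464, 0.202], 'tool_rot': [0.982, 0.187, -0.0, -0.001], 'ft_force': [0.762, -0.116, -0.182], 'ft_torque': [-0.015, 0.004, 0.018], 'grasp_force': 0.0, 'grip_width': 0.085}
scene {'fovy': 50.40378526437772, 'cx': 258.04705514388866, 'cy': 189.11413783200672, 'dist_coeffs': array([-0.13751783,  0.        ,  0.        ,  0.        ,  0.        ]), 'view': array([[ 0.87162104,  0.49015668, -0.00481616, -0.4396404 ],
       [-0.31624502,  0.56981533,  0.75848506,  0.08785818],
       [ 0.37452084, -0.65958845,  0.65167263, -1.45312904],
       [ 0.        ,  0.        ,  0.        ,  1.        ]])}
top {'fovy': 52.08417356980505, 'cx': 252.44949561376188, 'cy': 189.32502341164192, 'dist_coeffs': array([-0.04901633,  0.        ,  0.        ,  0.        ,  0.        ]), 'view': array([[ 0.0127746 , -0.99980529, -0.01503978,  0.03464736],
       [ 0.98673674,  0.01017056,  0.16200974, -0.51492394],
       [-0.16182523, -0.01690992,  0.98667454, -1.20521448],
       [ 0.        ,  0.        ,  0.        ,  1.        ]])}
```

View pics/top0.png

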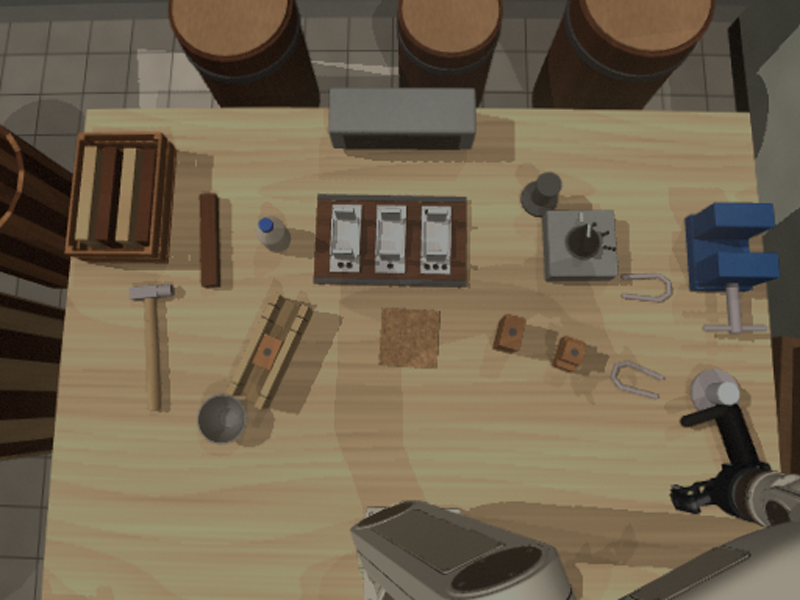

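View pics/scene0.png

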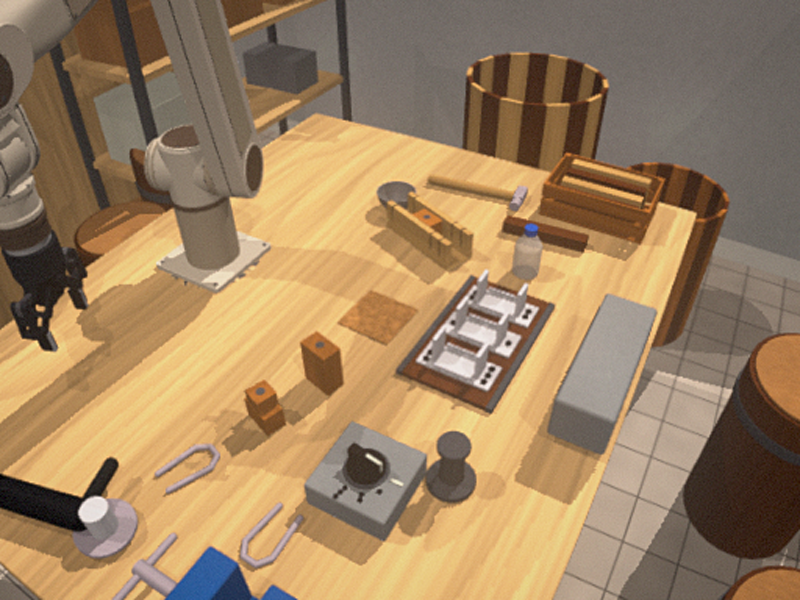

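Top picture: rack at about (390,240), cradle studs at their lower ends around y≈265. Mitre box is at (270,350), tall foot at (510,333), mid foot at (571,352) and dial at (584,240). Next I enlarge these and cluster the depth data.

```bash
cat > h.py <<'E'
import numpy as np,cv2
from workcell import monitor,viewer
def K(c,h=384):
    f=h/2/np.tan(np.radians(c["fovy"])/2); return np.array([[f,0,c["cx"]],[0,f,c["cy"]],[0,0,1]])
def rays(n,px):
    c=viewer.get_calibration(n); u=cv2.undistortPoints(np.float64(px).reshape(-1,1,2),K(c),c["dist_coeffs"])[:,0]
    V=c["view"]; R=V[:3,:3]; o=-R.T@V[:3,3]
    return o,np.c_[u[:,0],-u[:,1],-np.ones(len(u))]@R   # scaled so depth=1
def cloud(n,d):
    px=np.stack(np.meshgrid(np.arange(512),np.arange(384)),-1).reshape(-1,2)
    o,r=rays(n,px); return (o+r*d.reshape(-1,1)).reshape(384,512,3)
def tri(p,q,a="top",b="scene"):
    o1,r1=rays(a,p);o2,r2=rays(b,q);out=[]
    for x,y in zip(r1,r2):
        s=np.linalg.lstsq(np.c_[x,-y],o2-o1,rcond=None)[0]; A=o1+s[0]*x;B=o2+s[1]*y
        out.append([*((A+B)/2),np.linalg.norm(A-B)])
    return np.array(out)
def onz(n,px,z):
    o,r=rays(n,px); return o+r*((z-o[2])/r[:,2])[:,None]
def proj(n,P):
    c=viewer.get_calibration(n);V=c["view"];q=np.atleast_2d(P)@V[:3,:3].T+V[:3,3];q[:,1:]*=-1
    return cv2.projectPoints(q,np.zeros(3),np.zeros(3),K(c),c["dist_coeffs"])[0][:,0]
E
python3 - <<'E'
from h import *
T=np.load("pics/top0.npz");S=np.load("pics/scene0.npz")
def crop(p,x,y,w,h): return cv2.resize(p[y:y+h,x:x+w,::-1],(400,300),interpolation=cv2.INTER_CUBIC)
p=T["p"];m=np.vstack([np.hstack([crop(p,200,118,100,75),crop(p,305,195,80,60)]),np.hstack([crop(p,130,188,100,75),crop(p,335,125,80,60)])]);cv2.imwrite("pics/m1.png",m)
p=S["p"];m=np.vstack([np.hstack([crop(p,250,175,120,90),crop(p,150,205,80,60)]),np.hstack([crop(p,235,115,80,60),crop(p,190,265,120,90)])]);cv2.imwrite("pics/m2.png",m)
for n,D in(("top",T),("scene",S)):
    C=cloud(n,D["d"]);P=C.reshape(-1,3);P=P[D["d"].ravel()>0]
    print(n,"bench",np.median(P[(abs(P[:,0]-.35)<.03)&(abs(P[:,1])<.1)],0))
    for nm,(x0,x1,y0,y1),zs in[("tall",(.3,.55,-.27,-.13),(.085,.105)),("midtop",(.25,.5,-.36,-.24),(.066,.084)),("midsh",(.25,.5,-.36,-.24),(.038,.052)),("short",(.25,.5,.12,.3),(.06,.076)),
      ("rack",(.45,.8,-.15,.25),(.006,.02)),("cheeks",(.45,.8,-.15,.25),(.07,.083)),("pad",(.3,.5,-.1,.1),(.0025,.008)),("timer",(.45,.75,-.45,-.25),(.048,.06)),("grip",(.45,.75,-.45,-.25),(.086,.1))]:
        q=P[(P[:,0]>x0)&(P[:,0]<x1)&(P[:,1]>y0)&(P[:,1]<y1)&(P[:,2]>zs[0])&(P[:,2]<zs[1])]
        if len(q)<4: print(nm,len(q));continue
        (c,s,a)=cv2.minAreaRect(np.float32(q[:,:2])); print(nm,len(q),np.round(c,4),np.round(s,3),round(a,1),"zmed",np.round(np.median(q[:,2]),4),np.round(q[:,:2].mean(0),4))
E
```

```text
top bench [3.50065547e-01 1.85511597e-03 1.07339028e-04]
tall 295 [ 0.4387 -0.1881] [0.041 0.064] 75.8 zmed 0.0945 [ 0.438  -0.1873]
midtop 171 [ 0.4002 -0.3096] [0.039 0.04 ] 73.3 zmed 0.0751 [ 0.4008 -0.3095]
midsh 90 [ 0.4011 -0.3103] [0.037 0.064] 70.5 zmed 0.0446 [ 0.3954 -0.3061]
short 647 [0.4016 0.2903] [0.079 0.218] 66.9 zmed 0.0688 [0.405  0.2711]
rack 4721 [0.6239 0.0512] [0.344 0.397] 0.6 zmed 0.0131 [0.6344 0.0512]
cheeks 241 [0.6126 0.1094] [0.184 0.37 ] 25.8 zmed 0.0754 [0.624  0.0685]
pad 1220 [0.4003 0.0012] [0.197 0.2  ] 89.8 zmed 0.0042 [0.4182 0.0062]
timer 1530 [ 0.6431 -0.3317] [0.174 0.157] 1.8 zmed 0.0548 [ 0.6259 -0.3387]
grip 178 [ 0.6781 -0.3046] [0.175 0.047] 32.8 zmed 0.0946 [ 0.6699 -0.31  ]
scene bench [ 3.48571355e-01 -3.57512291e-03  4.03466448e-05]
tall 292 [ 0.4426 -0.1867] [0.042 0.065] 72.7 zmed 0.0945 [ 0.4454 -0.1889]
midtop 208 [ 0.4056 -0.3088] [0.04  0.041] 70.3 zmed 0.0752 [ 0.4073 -0.3111]
midsh 128 [ 0.4057 -0.31  ] [0.039 0.067] 70.1 zmed 0.045 [ 0.4218 -0.3197]
short 374 [0.4106 0.2876] [0.078 0.214] 66.7 zmed 0.0684 [0.4168 0.269 ]
rack 3723 [0.6158 0.0518] [0.384 0.344] 87.3 zmed 0.014 [0.6484 0.0311]
cheeks 225 [0.6158 0.1131] [0.182 0.38 ] 26.1 zmed 0.0763 [0.6341 0.0549]
pad 849 [0.4008 0.001 ] [0.199 0.197] 0.2 zmed 0.0041 [0.4325 0.0093]
timer 2509 [ 0.6545 -0.3386] [0.19  0.142] 0.7 zmed 0.0554 [ 0.6366 -0.3456]
grip 277 [ 0.6797 -0.3052] [0.172 0.048] 33.5 zmed 0.094 [ 0.6717 -0.3144]
```

View pics/m1.png

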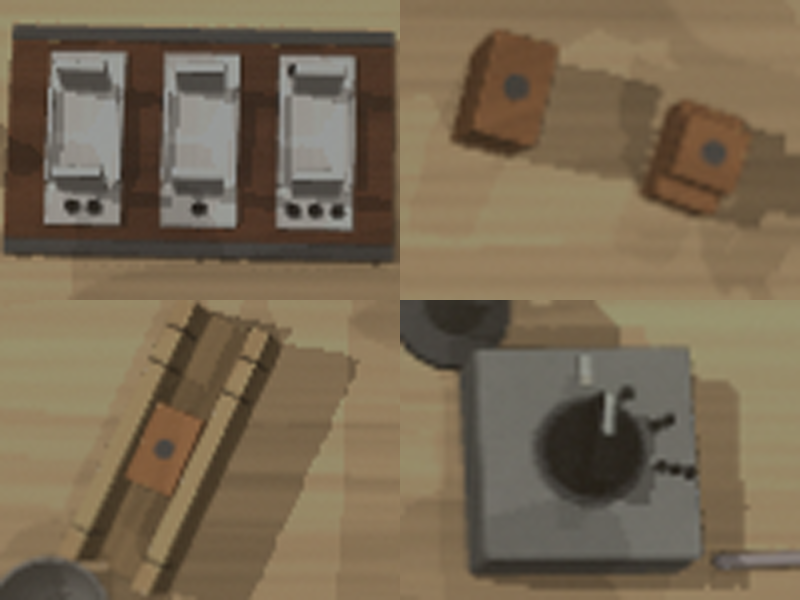

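View pics/m2.png

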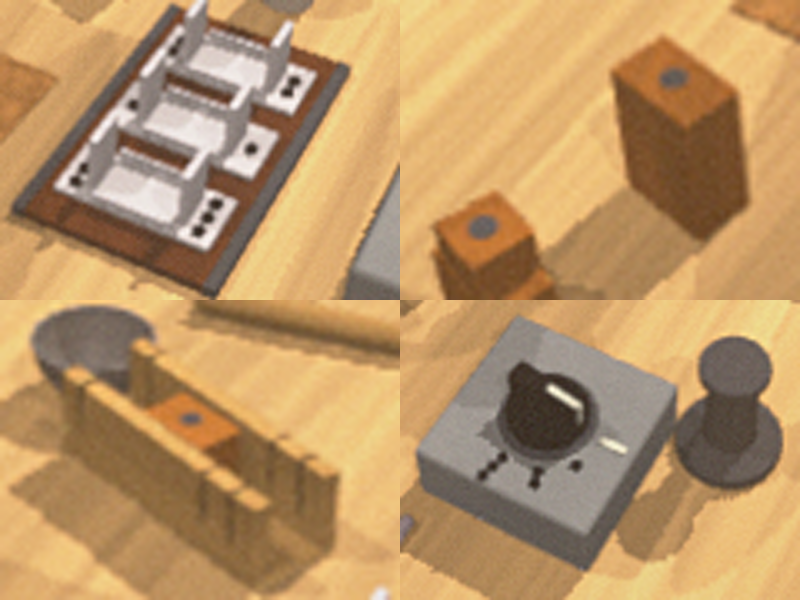

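m1: left cradle has two studs, the middle one has one and the right one has three. The foot dots are at (515,88) tall, (713,152) mid and (164,449) short. The pointer stripe is clockwise of the off line at (586,370). m2 shows the same dots at (673,78), (483,227) and (192,419).

```bash
python3 - <<'E'
from h import *
t=[[327.6,212.2],[367.2,225],[170.6,224.9]];s=[[204.2,220.2],[166.2,250],[273,138.4]]
print("tri tall,mid,short\n",tri(t,s).round(4)); 
for n,p in(("top",t),("scene",s)):
    print(n,[onz(n,[q],z)[0].round(4).tolist() for q,z in zip(p,(.095,.075,.068))])
for n in("top","scene"):
    D=np.load(f"pics/{n}0.npz");C=cloud(n,D["d"]);g=D["p"].min(2);sat=np.ptp(D["p"].astype(int),axis=2)
    box=(C[...,0]>.5)&(C[...,0]<.75)&(C[...,1]>-.12)&(C[...,1]<.2)
    for nm,z0,z1 in(("cheek",.068,.084),("base",.014,.022)):
        m=(box&(C[...,2]>z0)&(C[...,2]<z1)&((sat<45)&(g>50))).astype(np.uint8)
        k,L=cv2.connectedComponents(m)
        for i in range(1,k):
            q=C[L==i]
            if len(q)>9:
                c,sz,a=cv2.minAreaRect(np.float32(q[:,:2]));print(n,nm,len(q),np.round(c,4),np.round(sz,3),round(a,1),round(float(np.median(q[:,2])),4))
    box=(C[...,0]>.3)&(C[...,0]<.5)&(C[...,1]>-.09)&(C[...,1]<.09)&(C[...,2]<.02)&(D["p"][...,0]<D["p"][:,:,0][(C[...,0]>.3)&(C[...,0]<.5)&(abs(C[...,1])<.15)].mean()*.85)
    q=C[box];print(n,"pad",len(q),np.median(q,0).round(4))
    m=(C[...,0]>.5)&(C[...,0]<.72)&(C[...,1]>-.44)&(C[...,1]<-.26)&(abs(C[...,2]-.055)<.005);q=C[m];c,sz,a=cv2.minAreaRect(np.float32(q[:,:2]));print("timer",np.round(c,4),np.round(sz,3),a)
E
```

```text
tri tall,mid,short
 [[ 0.4398 -0.1859  0.0958  0.0036]
 [ 0.4036 -0.3095  0.0765  0.003 ]
 [ 0.3987  0.2922  0.0687  0.0052]]
top [[0.4385, -0.1872, 0.095], [0.4026, -0.3109, 0.075], [0.3966, 0.2909, 0.068]]
scene [[0.4407, -0.1842, 0.095], [0.4039, -0.3077, 0.075], [0.4, 0.2952, 0.068]]
top cheek 42 [0.6853 0.1453] [0.01  0.038] 0.6 0.0752
top cheek 33 [0.6831 0.0516] [0.007 0.035] 0.0 0.0757
top cheek 39 [ 0.6836 -0.0434] [0.035 0.009] 88.0 0.0762
top cheek 38 [0.5989 0.1461] [0.037 0.007] 89.7 0.0735
top cheek 39 [0.5984 0.052 ] [0.008 0.038] 1.7 0.076
top cheek 38 [ 0.5964 -0.0416] [0.037 0.008] 88.2 0.0762
top base 475 [0.6434 0.1471] [0.064 0.149] 89.1 0.0172
top base 496 [0.6422 0.0522] [0.147 0.062] 0.5 0.0171
top base 473 [ 0.6415 -0.0433] [0.15  0.063] 0.2 0.0172
top pad 547 [0.4437 0.0195 0.0035]
timer [ 0.6394 -0.3373] [0.164 0.146] 1.825490117073059
scene cheek 32 [0.6031 0.1466] [0.008 0.043] 1.1 0.0762
scene cheek 34 [0.6893 0.1447] [0.04  0.008] 88.3 0.076
scene cheek 33 [0.6037 0.053 ] [0.009 0.043] 0.5 0.0758
scene cheek 40 [0.6876 0.0504] [0.008 0.039] 0.8 0.0756
scene cheek 47 [ 0.6026 -0.0438] [0.04  0.009] 87.4 0.0764
scene cheek 43 [ 0.6867 -0.0417] [0.042 0.008] 89.9 0.0769
scene base 95 [0.6051 0.1314] [0.042 0.11 ] 53.7 0.017
scene base 353 [0.6627 0.1481] [0.115 0.069] 0.2 0.0171
scene base 550 [0.645  0.0427] [0.151 0.086] 1.4 0.0175
scene base 18 [0.7368 0.1222] [0.012 0.044] 0.1 0.0156
scene base 593 [ 0.6436 -0.0427] [0.151 0.069] 1.0 0.0179
scene base 11 [0.7349 0.0449] [0.032 0.009] 81.7 0.0154
scene base 13 [ 0.7353 -0.0084] [0.01  0.025] 3.3 0.0149
scene base 20 [ 0.7347 -0.0435] [0.01  0.033] 2.6 0.0152
scene pad 510 [0.4514 0.0167 0.0036]
timer [ 0.6305 -0.3388] [0.142 0.142] 0.7149271368980408
```

```bash
cat > g.py <<'E'
import sys,numpy as np
from workcell import monitor
from scipy.spatial.transform import Rotation as R
def to(x,y,z,yaw,pose=None):
    o=monitor.get_obs() if pose is None else pose
    r=R.from_quat(o["tool_rot"]);a=np.radians(yaw)
    Y=np.array([np.cos(a),np.sin(a),0]);Z=np.array([0,0,-1.]);T=R.from_matrix(np.c_[np.cross(Y,Z),Y,Z])
    w=(r.inv()*T).as_rotvec(); d=r.inv().apply(np.array([x,y,z])-o["eef_pos"])*100
    print("d",d.round(2).tolist(),"w",w.round(4).tolist())
def yaw(o):
    v=R.from_quat(o["tool_rot"]).apply([0,1,0]);return np.degrees(np.arctan2(v[1],v[0]))
if __name__=="__main__":
    v=list(map(float,sys.argv[1:]));o=monitor.get_obs()
    print("t",round(o["clock"],2),"tcp",np.round(o["eef_pos"],4),"yaw",round(yaw(o),2),"q",np.round(o["joint_pos"],3),"F",np.round(o["ft_force"],1),"grip",round(o["grip_width"],4),round(o["grasp_force"],1))
    for i in range(0,len(v),4): to(*v[i:i+4])
E
python3 g.py .399 .292 .203 -23.2
python3 - <<'E'
from h import *
print(onz("top",[[262.4,216.3]],.004), onz("scene",[[242,202.5]],.004))
E
```

```text
t 0.1 tcp [ 0.1833 -0.4646  0.2023] yaw -68.47 q [-1.195  0.241  0.004  1.335  0.     1.571] F [-0.4  0.5  0.2] grip 0.0854 0.0
d [47.83, -62.46, 0.05] w [-0.0017, -0.0007, -0.7901]
[[0.4326261 0.0079095 0.004    ]] [[0.44023849 0.01037151 0.004     ]]
```

Request:
{"method": "arm_command", "body": {"increments": [{"dx": 23.9,"dy": -31.2,"dz": 0,"wz": -0.4,"grip": 8.5},{"dx": 23.9,"dy": -31.2,"dz": 0,"wz": -0.4,"grip": 8.5},{"dx": 47.8,"dy": -62.4,"dz": 0,"wz": -0.79,"grip": 8.5},{"dx": 47.8,"dy": -62.4,"dz": 0,"wz": -0.79,"grip": 8.5},{"dx": 47.8,"dy": -62.4,"dz": 0,"wz": -0.79,"grip": 8.5},{"dx": 47.8,"dy": -62.4,"dz": 0,"wz": -0.79,"grip": 8.5},{"dx": 47.8,"dy": -62.4,"dz": 0,"wz": -0.79,"grip": 8.5},{"dx": 47.8,"dy": -62.4,"dz": 0,"wz": -0.79,"grip": 8.5},{"dx": 47.8,"dy": -62.4,"dz": 0,"wz": -0.79,"grip": 8.5},{"dx": 47.8,"dy": -62.4,"dz": 0,"wz": -0.79,"grip": 8.5}]}}

```text
validation failed for argument at $.in...
```

```bash
python3 g.py .399 .292 .203 -23.2
```

```text
t 0.1 tcp [ 0.1833 -0.4646  0.2023] yaw -68.47 q [-1.195  0.241  0.004  1.335  0.     1.571] F [-0.4  0.5  0.2] grip 0.0854 0.0
d [47.83, -62.46, 0.05] w [-0.0017, -0.0007, -0.7901]
```

Request:
{"method": "arm_command", "body": {"increments": [{"dx": 23.9,"dy": -31.2,"dz": 0,"wx": 0,"wy": 0,"wz": -0.4,"grip": 8.5},{"dx": 23.9,"dy": -31.2,"dz": 0,"wx": 0,"wy": 0,"wz": -0.4,"grip": 8.5}]}}

```text
clock: 0.3
eef_pos: [0.2107, -0.3681, 0.2019]
tool_rot: [0.943, 0.333, -0.0, -0.001]
ft_force: [0.8, -0.3, 1.1]
grip_width: 0.0852
grasp_force: 0.0
```

```bash
python3 g.py .399 .292 .203 -23.2
```

```text
t 0.3 tcp [ 0.2107 -0.3681  0.2019] yaw -51.09 q [-1.051  0.093 -0.178  1.302  0.     1.411] F [ 0.8 -0.3  1.1] grip 0.0852 0.0
d [56.11, -39.53, 0.01] w [-0.0019, -0.0013, -0.4867]
```

Request:
{"method": "arm_command", "body": {"increments": [{"dx": 56.1,"dy": -39.5,"dz": 0,"wx": 0,"wy": 0,"wz": -0.487,"grip": 8.5},{"dx": 56.1,"dy": -39.5,"dz": 0,"wx": 0,"wy": 0,"wz": -0.487,"grip": 8.5},{"dx": 56.1,"dy": -39.5,"dz": 0,"wx": 0,"wy": 0,"wz": -0.487,"grip": 8.5},{"dx": 56.1,"dy": -39.5,"dz": 0,"wx": 0,"wy": 0,"wz": -0.487,"grip": 8.5},{"dx": 56.1,"dy": -39.5,"dz": 0,"wx": 0,"wy": 0,"wz": -0.487,"grip": 8.5},{"dx": 56.1,"dy": -39.5,"dz": 0,"wx": 0,"wy": 0,"wz": -0.487,"grip": 8.5},{"dx": 56.1,"dy": -39.5,"dz": 0,"wx": 0,"wy": 0,"wz": -0.487,"grip": 8.5},{"dx": 56.1,"dy": -39.5,"dz": 0,"wx": 0,"wy": 0,"wz": -0.487,"grip": 8.5},{"dx": 56.1,"dy": -39.5,"dz": 0,"wx": 0,"wy": 0,"wz": -0.487,"grip": 8.5},{"dx": 56.1,"dy": -39.5,"dz": 0,"wx": 0,"wy": 0,"wz": -0.487,"grip": 8.5}]}}

```text
clock: 1.3
eef_pos: [0.3497, 0.1136, 0.2031]
tool_rot: [0.835, 0.55, 0.0, 0.0]
ft_force: [1.2, -0.7, 0.5]
grip_width: 0.0852
grasp_force: 0.0
```

```bash
python3 g.py .399 .292 .203 -23.2
```

```text
t 1.3 tcp [0.3497 0.1136 0.2031] yaw -23.33 q [ 0.314 -0.024 -0.296  1.298 -0.     2.292] F [ 1.2 -0.7  0.5] grip 0.0852 0.0
d [18.34, -2.54, 0.0] w [0.0005, 0.0001, -0.0022]
```

Request:
{"method": "arm_command", "body": {"increments": [{"dx": 18.3,"dy": -2.5,"dz": 0,"wx": 0,"wy": 0,"wz": 0,"grip": 8.5},{"dx": 18.3,"dy": -2.5,"dz": 0,"wx": 0,"wy": 0,"wz": 0,"grip": 8.5},{"dx": 18.3,"dy": -2.5,"dz": 0,"wx": 0,"wy": 0,"wz": 0,"grip": 8.5},{"dx": 18.3,"dy": -2.5,"dz": 0,"wx": 0,"wy": 0,"wz": 0,"grip": 8.5},{"dx": 18.3,"dy": -2.5,"dz": 9.0,"wx": 0,"wy": 0,"wz": 0,"grip": 8.5},{"dx": 18.3,"dy": -2.5,"dz": 9.0,"wx": 0,"wy": 0,"wz": 0,"grip": 8.5},{"dx": 18.3,"dy": -2.5,"dz": 9.0,"wx": 0,"wy": 0,"wz": 0,"grip": 8.5}]}}

```text
clock: 2.0
eef_pos: [0.3947, 0.2863, 0.1072]
tool_rot: [0.835, 0.55, -0.007, 0.0]
ft_force: [-0.3, -0.5, -0.6]
grip_width: 0.0848
grasp_force: 0.0
```

```bash
python3 g.py .399 .292 .026 -23.2; python3 - <<'E'
from h import *
a,_=viewer.camera("top");b,_=viewer.camera("scene")
f=lambda p,x,y:cv2.resize(p[y:y+75,x:x+100,::-1],(400,300),interpolation=cv2.INTER_CUBIC)
cv2.imwrite("pics/c1.png",np.hstack([f(a,130,188),f(b,225,95)]))
E
```

```text
t 2.0 tcp [0.3947 0.2863 0.1072] yaw -23.33 q [ 0.628  0.293 -0.185  1.107 -0.     2.605] F [-0.3 -0.5 -0.6] grip 0.0848 0.0
d [0.79, 0.23, 8.11] w [-0.0071, 0.0119, -0.0022]
```

View pics/c1.png

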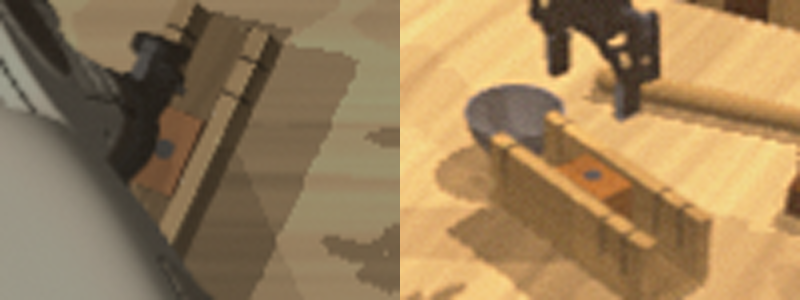

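c1: right pane shows the fingertips at about (558,70) and (627,112), straddling the foot dot at (592,176) along the trough.

```bash
python3 g.py .399 .292 .026 -23.2; python3 - <<'E'
from h import *
p=monitor.get_obs()["eef_pos"];print(proj("scene",[p,p+[0,0,.01],p+[0,0,.02],[.399,.292,.068]]).round(1))
E
```

```text
t 2.1 tcp [0.3989 0.2888 0.113 ] yaw -23.38 q [ 0.627  0.287 -0.176  1.11  -0.     2.605] F [ 0.3 -0.3  0.7] grip 0.085 0.0
d [0.31, -0.11, 8.7] w [-0.0012, 0.002, -0.0031]
[[272.1 128.4]
 [272.2 126. ]
 [272.2 123.5]
 [272.3 138.8]]
```

Request:
{"method": "arm_command", "body": {"increments": [{"dx": 0.3,"dy": -0.1,"dz": 3.0,"wx": 0,"wy": 0,"wz": 0,"grip": 8.5},{"dx": 0.3,"dy": -0.1,"dz": 6.0,"wx": 0,"wy": 0,"wz": 0,"grip": 8.5},{"dx": 0.3,"dy": -0.1,"dz": 8.7,"wx": 0,"wy": 0,"wz": 0,"grip": 8.5},{"dx": 0.3,"dy": -0.1,"dz": 8.7,"wx": 0,"wy": 0,"wz": 0,"grip": 8.5}]}}

```text
clock: 2.5
eef_pos: [0.3993, 0.2916, 0.0257]
tool_rot: [0.836, 0.549, -0.001, 0.0]
ft_force: [-0.5, 0.2, 0.3]
grip_width: 0.0854
grasp_force: 0.0
```

```bash
python3 g.py .399 .292 .026 -23.2
```

```text
t 2.5 tcp [0.3993 0.2916 0.0257] yaw -23.42 q [ 0.631  0.385 -0.292  0.896  0.     2.61 ] F [-0.5  0.2  0.3] grip 0.0854 0.0
d [0.02, -0.04, -0.03] w [-0.0012, 0.002, -0.0038]
```

Request:
{"method": "arm_command", "body": {"increments": [{"dx": 0,"dy": 0,"dz": 0,"wx": 0,"wy": 0,"wz": 0,"grip": 5.0},{"dx": 0,"dy": 0,"dz": 0,"wx": 0,"wy": 0,"wz": 0,"grip": 5.0},{"dx": 0,"dy": 0,"dz": 0,"wx": 0,"wy": 0,"wz": 0,"grip": 5.0},{"dx": 0,"dy": 0,"dz": 0,"wx": 0,"wy": 0,"wz": 0,"grip": 5.0},{"dx": 0,"dy": 0,"dz": 0,"wx": 0,"wy": 0,"wz": 0,"grip": 5.0},{"dx": 0,"dy": 0,"dz": 0,"wx": 0,"wy": 0,"wz": 0,"grip": 5.0}]}}

```text
clock: 3.1
eef_pos: [0.4022, 0.2943, 0.0296]
tool_rot: [0.836, 0.549, 0.003, -0.0]
ft_force: [0.2, -0.8, 5.8]
grip_width: 0.0616
grasp_force: 65.1
```

```bash
python3 g.py .399 .292 .026 -23.2
```

```text
t 3.1 tcp [0.4022 0.2943 0.0296] yaw -23.39 q [ 0.631  0.38  -0.287  0.896  0.     2.61 ] F [ 0.2 -0.8  5.8] grip 0.0616 65.1
d [-0.34, -0.21, 0.36] w [0.0031, -0.006, -0.0033]
```

Request:
{"method": "arm_command", "body": {"increments": [{"dx": 0,"dy": 0,"dz": -3.0,"wx": 0,"wy": 0,"wz": 0,"grip": 5.0},{"dx": 0,"dy": 0,"dz": -7.0,"wx": 0,"wy": 0,"wz": 0,"grip": 5.0},{"dx": 0,"dy": 0,"dz": -11.0,"wx": 0,"wy": 0,"wz": 0,"grip": 5.0},{"dx": 0,"dy": 0,"dz": -13.0,"wx": 0,"wy": 0,"wz": 0,"grip": 5.0}]}}

```text
clock: 3.5
eef_pos: [0.4022, 0.2941, 0.1622]
tool_rot: [0.836, 0.549, 0.005, -0.0]
ft_force: [0.8, 0.1, -1.2]
grip_width: 0.0617
grasp_force: 67.4
```

```bash
python3 g.py .436 .009 .1 0
```

```text
t 3.5 tcp [0.4022 0.2941 0.1622] yaw -23.38 q [ 0.631  0.251 -0.09   1.221 -0.     2.61 ] F [ 0.8  0.1 -1.2] grip 0.0617 67.4
d [-24.88, 14.39, 6.09] w [0.0064, -0.007, -0.4081]
```

Request:
{"method": "arm_command", "body": {"increments": [{"dx": -24.9,"dy": 14.4,"dz": 1.0,"wx": 0,"wy": 0,"wz": -0.408,"grip": 5.0},{"dx": -24.9,"dy": 14.4,"dz": 1.0,"wx": 0,"wy": 0,"wz": -0.408,"grip": 5.0},{"dx": -24.9,"dy": 14.4,"dz": 3.0,"wx": 0,"wy": 0,"wz": -0.408,"grip": 5.0},{"dx": -24.9,"dy": 14.4,"dz": 6.1,"wx": 0,"wy": 0,"wz": -0.408,"grip": 5.0},{"dx": -24.9,"dy": 14.4,"dz": 6.1,"wx": 0,"wy": 0,"wz": -0.408,"grip": 5.0},{"dx": -24.9,"dy": 14.4,"dz": 6.1,"wx": 0,"wy": 0,"wz": -0.408,"grip": 5.0},{"dx": -24.9,"dy": 14.4,"dz": 6.1,"wx": 0,"wy": 0,"wz": -0.408,"grip": 5.0},{"dx": -24.9,"dy": 14.4,"dz": 6.1,"wx": 0,"wy": 0,"wz": -0.408,"grip": 5.0}]}}

```text
clock: 4.3
eef_pos: [0.4337, 0.0051, 0.0961]
tool_rot: [0.709, 0.706, 0.001, 0.0]
ft_force: [-0.4, -1.1, -1.8]
grip_width: 0.0612
grasp_force: 67.3
```

```bash
python3 g.py .436 .009 .04 0; python3 - <<'E'
from h import *
a,da=viewer.camera("top");b,db=viewer.camera("scene")
np.savez("pics/2.npz",a=a,da=da,b=b,db=db)
f=lambda p,x,y:cv2.resize(p[y:y+75,x:x+100,::-1],(400,300),interpolation=cv2.INTER_CUBIC)
cv2.imwrite("pics/c2.png",np.hstack([f(a,210,180),f(b,190,140)]))
E
python3 g.py .436 .009 .04 0
```

```text
t 4.3 tcp [0.4337 0.0051 0.0961] yaw -0.25 q [ 0.012  0.192 -0.352  1.025  0.     1.587] F [-0.4 -1.1 -1.8] grip 0.0612 67.3
d [0.39, 0.22, 5.61] w [0.0014, -0.0002, -0.0043]
t 4.4 tcp [0.4341 0.0073 0.0965] yaw -0.01 q [ 1.600e-02  1.920e-01 -3.510e-01  1.025e+00  1.000e-03  1.587e+00] F [-0.1 -0.1 -0.8] grip 0.0614 67.3
d [0.17, 0.17, 5.65] w [0.0024, -0.0008, -0.0002]
```

View pics/c2.png

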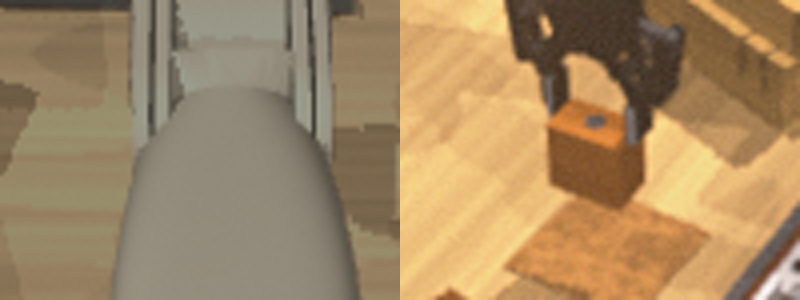

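c2: the short foot hangs upright, held by its ends, over the pad. Its dot is at (596,121) and its bottom corner at (625,208) in the right pane.

```bash
python3 - <<'E'
from h import *
for z in(.13,.134,.138,.142): print(z,onz("scene",[[238.6,169.9]],z).round(4))
D=np.load("pics/2.npz");C=cloud("scene",D["db"]);P=C[(abs(C[...,0]-.434)<.04)&(abs(C[...,1]-.007)<.025)&(C[...,2]>.05)&(C[...,2]<.15)]
print(np.percentile(P[:,2],[.5,2,5]),np.histogram(P[:,2],bins=np.arange(.06,.15,.004)))
E
```

```text
0.13 [[0.4315 0.0127 0.13  ]]
0.134 [[0.4343 0.0084 0.134 ]]
0.138 [[0.4371 0.0041 0.138 ]]
0.142 [[ 4.399e-01 -2.000e-04  1.420e-01]]
[0.07597931 0.0775158  0.08104616] (array([  0,   0,   0,   4,  20,  28,  17,  29,  27,  21,  25,  26,  26,
        22,  29,  25,  16,  34, 132,  44,   9,  10]), array([0.06 , 0.064, 0.068, 0.072, 0.076, 0.08 , 0.084, 0.088, 0.092,
       0.096, 0.1  , 0.104, 0.108, 0.112, 0.116, 0.12 , 0.124, 0.128,
       0.132, 0.136, 0.14 , 0.144, 0.148]))
```

Request:
{"method": "arm_command", "body": {"increments": [{"dx": 0.1,"dy": 0.1,"dz": 3.0,"wx": 0,"wy": 0,"wz": 0,"grip": 5.0},{"dx": 0.1,"dy": 0.1,"dz": 5.5,"wx": 0,"wy": 0,"wz": 0,"grip": 5.0},{"dx": 0.1,"dy": 0.1,"dz": 6.6,"wx": 0,"wy": 0,"wz": 0,"grip": 5.0},{"dx": 0.1,"dy": 0.1,"dz": 6.7,"wx": 0,"wy": 0,"wz": 0,"grip": 5.0},{"dx": 0.1,"dy": 0.1,"dz": 6.8,"wx": 0,"wy": 0,"wz": 0,"grip": 5.0}]}}

```text
clock: 4.9
eef_pos: [0.4351, 0.0086, 0.028]
tool_rot: [0.707, 0.708, 0.001, 0.0]
ft_force: [-0.3, 0.6, -0.7]
grip_width: 0.061
grasp_force: 67.3
```

```bash
python3 g.py .436 .009 .0255 0
```

```text
t 4.9 tcp [0.4351 0.0086 0.028 ] yaw 0.09 q [ 0.02   0.28  -0.445  0.844  0.     1.589] F [-0.3  0.6 -0.7] grip 0.061 67.3
d [0.04, 0.09, 0.25] w [0.0014, -0.0001, 0.0016]
```

Request:
{"method": "arm_command", "body": {"increments": [{"dx": 0,"dy": 0,"dz": 0.1,"wx": 0,"wy": 0,"wz": 0,"grip": 5.0},{"dx": 0,"dy": 0,"dz": 0.2,"wx": 0,"wy": 0,"wz": 0,"grip": 5.0},{"dx": 0,"dy": 0,"dz": 0.2,"wx": 0,"wy": 0,"wz": 0,"grip": 5.0}]}}

```text
clock: 5.2
eef_pos: [0.4348, 0.0077, 0.0257]
tool_rot: [0.707, 0.707, 0.001, 0.001]
ft_force: [0.6, -0.6, -0.9]
grip_width: 0.0612
grasp_force: 67.4
```

```bash
python3 g.py .436 .009 .0255 0
```

```text
t 5.2 tcp [0.4348 0.0077 0.0257] yaw -0.0 q [ 0.018  0.283 -0.449  0.838  0.     1.589] F [ 0.6 -0.6 -0.9] grip 0.0612 67.4
d [0.13, 0.12, 0.02] w [0.0015, -0.0, -0.0001]
```

Request:
{"method": "arm_command", "body": {"increments": [{"dx": 0,"dy": 0,"dz": 0.1,"wx": 0,"wy": 0,"wz": 0,"grip": 5.0},{"dx": 0,"dy": 0,"dz": 0.2,"wx": 0,"wy": 0,"wz": 0,"grip": 5.0},{"dx": 0,"dy": 0,"dz": 0.2,"wx": 0,"wy": 0,"wz": 0,"grip": 5.0}]}}

```text
clock: 5.5
eef_pos: [0.4349, 0.0076, 0.0255]
tool_rot: [0.707, 0.707, 0.001, 0.001]
ft_force: [-4.9, -0.9, 18.4]
grip_width: 0.0612
grasp_force: 69.6
```

```bash
python3 g.py .436 .009 .0255 0
```

```text
t 5.5 tcp [0.4349 0.0076 0.0255] yaw -0.01 q [ 0.017  0.283 -0.45   0.836 -0.     1.589] F [-4.9 -0.9 18.4] grip 0.0612 69.6
d [0.14, 0.11, 0.0] w [0.0022, -0.0, -0.0002]
```

Request:
{"method": "arm_command", "body": {"increments": [{"dx": 0,"dy": 0,"dz": -0.15,"wx": 0,"wy": 0,"wz": 0,"grip": 5.0},{"dx": 0,"dy": 0,"dz": -0.15,"wx": 0,"wy": 0,"wz": 0,"grip": 6.8},{"dx": 0,"dy": 0,"dz": -0.15,"wx": 0,"wy": 0,"wz": 0,"grip": 8.4},{"dx": 0,"dy": 0,"dz": -0.15,"wx": 0,"wy": 0,"wz": 0,"grip": 8.4},{"dx": 0,"dy": 0,"dz": -0.15,"wx": 0,"wy": 0,"wz": 0,"grip": 8.4},{"dx": 0,"dy": 0,"dz": -0.15,"wx": 0,"wy": 0,"wz": 0,"grip": 8.4}]}}

```text
clock: 6.1
eef_pos: [0.434, 0.0077, 0.0244]
tool_rot: [0.707, 0.707, -0.0, -0.0]
ft_force: [0.1, -0.2, -0.4]
grip_width: 0.0842
grasp_force: 0.0
```

```bash
python3 g.py .436 .009 .12 0
```

```text
t 6.1 tcp [0.434  0.0077 0.0244] yaw -0.0 q [ 0.018  0.285 -0.45   0.836 -0.     1.589] F [ 0.1 -0.2 -0.4] grip 0.0842 0.0
d [0.13, 0.19, -9.56] w [-0.0005, 0.0, -0.0]
```

Request:
{"method": "arm_command", "body": {"increments": [{"dx": 0,"dy": 0,"dz": -3.5,"wx": 0,"wy": 0,"wz": 0,"grip": 8.4},{"dx": 0,"dy": 0,"dz": -8,"wx": 0,"wy": 0,"wz": 0,"grip": 8.4},{"dx": 0,"dy": 0,"dz": -9.5,"wx": 0,"wy": 0,"wz": -0.15,"grip": 8.4},{"dx": 0,"dy": 0,"dz": -9.5,"wx": 0,"wy": 0,"wz": -1.571,"grip": 8.4},{"dx": 0,"dy": 0,"dz": -9.5,"wx": 0,"wy": 0,"wz": -1.571,"grip": 8.4},{"dx": 0,"dy": 0,"dz": -9.5,"wx": 0,"wy": 0,"wz": -1.571,"grip": 8.4},{"dx": 0,"dy": 0,"dz": -9.5,"wx": 0,"wy": 0,"wz": -1.571,"grip": 8.4},{"dx": 0,"dy": 0,"dz": -9.5,"wx": 0,"wy": 0,"wz": -1.571,"grip": 8.4},{"dx": 0,"dy": 0,"dz": -9.5,"wx": 0,"wy": 0,"wz": -1.571,"grip": 8.4},{"dx": 0,"dy": 0,"dz": -9.5,"wx": 0,"wy": 0,"wz": -1.571,"grip": 8.4}]}}

```text
clock: 7.1
eef_pos: [0.434, 0.0077, 0.1194]
tool_rot: [0.181, 0.983, -0.0, -0.0]
ft_force: [-0.2, -0.5, -0.4]
grip_width: 0.0842
grasp_force: 0.0
```

```bash
python3 g.py .4345 .0077 .12 90
```

```text
t 7.1 tcp [0.434  0.0077 0.1194] yaw 69.11 q [ 0.018  0.171 -0.311  1.089 -0.     0.382] F [-0.2 -0.5 -0.4] grip 0.0842 0.0
d [-0.05, 0.01, -0.06] w [-0.0001, -0.0004, -0.3646]
```

Request:
{"method": "arm_command", "body": {"increments": [{"dx": 0,"dy": 0,"dz": 0,"wx": 0,"wy": 0,"wz": -0.365,"grip": 8.4},{"dx": 0,"dy": 0,"dz": 0,"wx": 0,"wy": 0,"wz": -0.365,"grip": 8.4},{"dx": 0,"dy": 0,"dz": 0,"wx": 0,"wy": 0,"wz": -0.365,"grip": 8.4},{"dx": 0,"dy": 0,"dz": 3.5,"wx": 0,"wy": 0,"wz": -0.365,"grip": 8.4},{"dx": 0,"dy": 0,"dz": 7,"wx": 0,"wy": 0,"wz": -0.365,"grip": 8.4},{"dx": 0,"dy": 0,"dz": 8.6,"wx": 0,"wy": 0,"wz": -0.365,"grip": 8.4},{"dx": 0,"dy": 0,"dz": 8.6,"wx": 0,"wy": 0,"wz": -0.365,"grip": 8.4}]}}

```text
clock: 7.8
eef_pos: [0.4314, 0.0077, 0.0312]
tool_rot: [0.003, 1.0, -0.0, -0.003]
ft_force: [0.2, -0.3, -0.0]
grip_width: 0.0839
grasp_force: 0.0
```

```bash
python3 g.py .4345 .0077 .034 90
```

```text
t 7.8 tcp [0.4314 0.0077 0.0312] yaw 89.67 q [ 0.018  0.275 -0.442  0.86  -0.     0.024] F [ 0.2 -0.3 -0. ] grip 0.0839 0.0
d [-0.31, 0.0, -0.28] w [-0.0001, -0.0062, -0.0058]
```

Close.

Request:
{"method": "arm_command", "body": {"increments": [{"dx": 0,"dy": 0,"dz": 0,"wx": 0,"wy": 0,"wz": 0,"grip": 8.4},{"dx": 0,"dy": 0,"dz": 0,"wx": 0,"wy": 0,"wz": 0,"grip": 3},{"dx": 0,"dy": 0,"dz": 0,"wx": 0,"wy": 0,"wz": 0,"grip": 3},{"dx": 0,"dy": 0,"dz": 0,"wx": 0,"wy": 0,"wz": 0,"grip": 3},{"dx": 0,"dy": 0,"dz": 0,"wx": 0,"wy": 0,"wz": 0,"grip": 3},{"dx": 0,"dy": 0,"dz": 0,"wx": 0,"wy": 0,"wz": 0,"grip": 3},{"dx": 0,"dy": 0,"dz": 0,"wx": 0,"wy": 0,"wz": 0,"grip": 3},{"dx": 0,"dy": 0,"dz": 0,"wx": 0,"wy": 0,"wz": 0,"grip": 3}]}}

```text
clock: 8.6
eef_pos: [0.4356, 0.0068, 0.0354]
tool_rot: [0.003, 1.0, -0.001, 0.002]
ft_force: [-1.9, -2.8, 9.5]
grip_width: 0.0303
grasp_force: 4.3
```

```bash
python3 g.py .4345 .0077 .034 90
```

```text
t 8.6 tcp [0.4356 0.0068 0.0354] yaw 89.64 q [ 0.017  0.269 -0.437  0.862 -0.002  0.024] F [-1.9 -2.8  9.5] grip 0.0303 4.3
d [0.11, 0.09, 0.13] w [-0.002, 0.0035, -0.0063]
```

```bash
python3 - <<'E'
from h import *
a,da=viewer.camera("scene")
cv2.imwrite("pics/c3.png",cv2.resize(a[130:220,180:300,::-1],(800,600),interpolation=cv2.INTER_CUBIC))
E
```

```text
(no output)
```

View pics/c3.png

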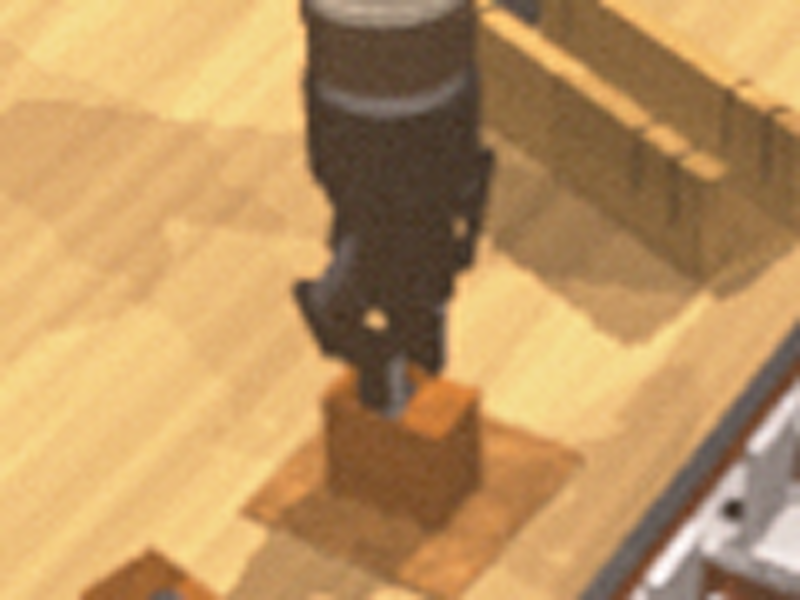

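c3 shows the fingertip ending at the top edge of the foot (385,412). The real fingertips therefore sit about 30 mm above the reported TCP, which c1 and c2 agree with. The foot is still upright, so I lift, open and re-measure.

Request:
{"method": "arm_command", "body": {"increments": [{"dx": 0,"dy": 0,"dz": -1.5,"wx": 0,"wy": 0,"wz": 0,"grip": 3},{"dx": 0,"dy": 0,"dz": -4,"wx": 0,"wy": 0,"wz": 0,"grip": 3},{"dx": 0,"dy": 0,"dz": -7,"wx": 0,"wy": 0,"wz": 0,"grip": 8.4},{"dx": 0,"dy": 0,"dz": -7,"wx": 0,"wy": 0,"wz": 0,"grip": 8.4},{"dx": 0,"dy": 0,"dz": -7,"wx": 0,"wy": 0,"wz": 0,"grip": 8.4},{"dx": 0,"dy": 0,"dz": -7,"wx": 0,"wy": 0,"wz": 0,"grip": 8.4}]}}

```text
clock: 9.25
eef_pos: [0.4334, 0.0077, 0.103]
tool_rot: [0.003, 1.0, -0.0, -0.001]
ft_force: [-0.4, -0.8, 1.1]
grip_width: 0.0837
grasp_force: 0.0
```

```bash
python3 g.py .4345 .0077 .1 90; python3 - <<'E'
from h import *
b,db=viewer.camera("scene");C=cloud("scene",db)
q=C[(C[...,0]>.37)&(C[...,0]<.5)&(abs(C[...,1])<.07)&(abs(C[...,2]-.064)<.005)]
c,s,a=cv2.minAreaRect(np.float32(q[:,:2]));print("top face",len(q),np.round(c,4),np.round(s,3),round(a,1),np.median(q[:,2]),q.mean(0).round(4))
o=monitor.get_obs();print(proj("scene",[o["eef_pos"]+[0,0,h] for h in(0,.03,.045)]).round(1))
cv2.imwrite("pics/c4.png",cv2.resize(b[130:205,190:290,::-1],(800,600),interpolation=cv2.INTER_CUBIC))
E
```

```text
t 9.25 tcp [0.4334 0.0077 0.103 ] yaw 89.67 q [ 0.018  0.186 -0.339  1.047  0.     0.024] F [-0.4 -0.8  1.1] grip 0.0837 0.0
d [-0.11, 0.0, 0.3] w [-0.0, -0.0012, -0.0058]
top face 198 [0.438  0.0049] [0.064 0.043] 0.2 0.06373963734565202 [0.4398 0.0035 0.0636]
[[238.5 178.1]
 [238.2 170.3]
 [238.  166.3]]
```

View pics/c4.png

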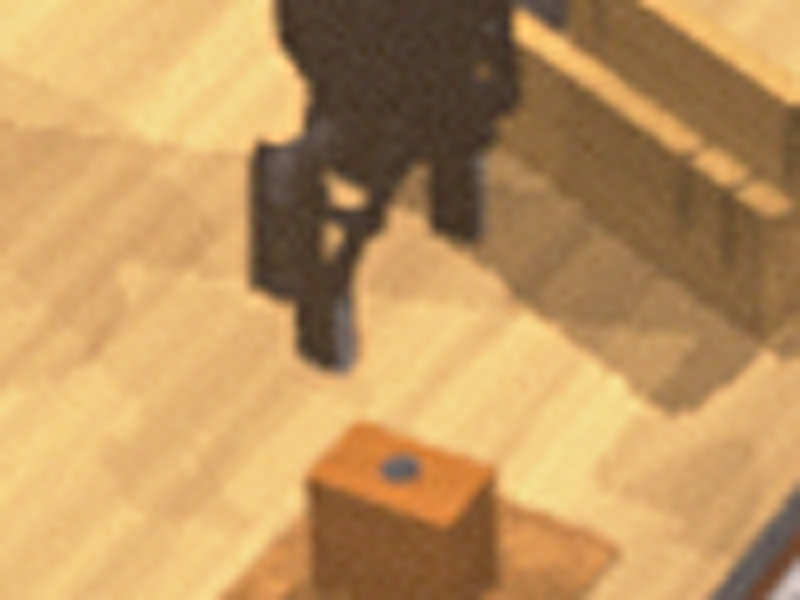

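c4: the short foot stands upright and square, dot at (401,469). The open fingertips at (325,365) and (457,237) put the tips 42 mm above the reported TCP.

Request:
{"method": "arm_command", "body": {"increments": [{"dx": -0.3,"dy": -0.2,"dz": 2,"wx": 0,"wy": 0,"wz": 0,"grip": 8.4},{"dx": -0.3,"dy": -0.2,"dz": 5.5,"wx": 0,"wy": 0,"wz": 0,"grip": 8.4},{"dx": -0.3,"dy": -0.2,"dz": 8.5,"wx": 0,"wy": 0,"wz": 0,"grip": 8.4},{"dx": -0.3,"dy": -0.2,"dz": 10.5,"wx": 0,"wy": 0,"wz": 0,"grip": 8.4},{"dx": -0.3,"dy": -0.2,"dz": 10.5,"wx": 0,"wy": 0,"wz": 0,"grip": 8.4},{"dx": -0.3,"dy": -0.2,"dz": 10.5,"wx": 0,"wy": 0,"wz": 0,"grip": 8.4}]}}

```text
clock: 9.9
eef_pos: [0.4363, 0.0057, -0.0019]
tool_rot: [0.003, 1.0, -0.0, -0.001]
ft_force: [0.7, -0.4, 1.3]
grip_width: 0.0839
grasp_force: 0.0
```

```bash
python3 g.py .437 .006 -.002 90
```

```text
t 9.9 tcp [ 0.4363  0.0057 -0.0019] yaw 89.67 q [ 0.013  0.33  -0.473  0.77   0.     0.019] F [ 0.7 -0.4  1.3] grip 0.0839 0.0
d [-0.07, 0.03, 0.01] w [-0.0, -0.0024, -0.0058]
```

Request:
{"method": "arm_command", "body": {"increments": [{"dx": 0,"dy": 0,"dz": 0,"wx": 0,"wy": 0,"wz": 0,"grip": 2.5},{"dx": 0,"dy": 0,"dz": 0,"wx": 0,"wy": 0,"wz": 0,"grip": 2.5},{"dx": 0,"dy": 0,"dz": 0,"wx": 0,"wy": 0,"wz": 0,"grip": 2.5},{"dx": 0,"dy": 0,"dz": 0,"wx": 0,"wy": 0,"wz": 0,"grip": 2.5},{"dx": 0,"dy": 0,"dz": 0,"wx": 0,"wy": 0,"wz": 0,"grip": 2.5},{"dx": 0,"dy": 0,"dz": 0,"wx": 0,"wy": 0,"wz": 0,"grip": 2.5},{"dx": 0,"dy": 0,"dz": 0,"wx": 0,"wy": 0,"wz": 0,"grip": 2.5},{"dx": 0,"dy": 0,"dz": 0,"wx": 0,"wy": 0,"wz": 0,"grip": 2.5}]}}

```text
clock: 10.7
eef_pos: [0.4384, 0.0056, -0.0003]
tool_rot: [0.003, 1.0, -0.0, 0.001]
ft_force: [-0.3, -0.2, 5.6]
grip_width: 0.0394
grasp_force: 60.9
```

```bash
python3 g.py .437 .006 -.002 90
```

```text
t 10.7 tcp [ 4.384e-01  5.600e-03 -3.000e-04] yaw 89.67 q [ 0.013  0.327 -0.472  0.769 -0.     0.019] F [-0.3 -0.2  5.6] grip 0.0394 60.9
d [0.14, 0.04, 0.17] w [-0.0001, 0.0026, -0.0058]
```

Request:
{"method": "arm_command", "body": {"increments": [{"dx": 0,"dy": 0,"dz": -3,"wx": 0,"wy": 0,"wz": 0,"grip": 2.5},{"dx": 0,"dy": 0,"dz": -7.5,"wx": 0,"wy": 0,"wz": 0,"grip": 2.5},{"dx": 0,"dy": 0,"dz": -11,"wx": 0,"wy": 0,"wz": 0,"grip": 2.5},{"dx": -4,"dy": 1,"dz": -11,"wx": 0,"wy": 0,"wz": -0.006,"grip": 2.5},{"dx": -8,"dy": 2,"dz": -11,"wx": 0,"wy": 0,"wz": -0.006,"grip": 2.5},{"dx": -12,"dy": 3,"dz": -11,"wx": 0,"wy": 0,"wz": -0.006,"grip": 2.5},{"dx": -16,"dy": 4,"dz": -11,"wx": 0,"wy": 0,"wz": -0.006,"grip": 2.5},{"dx": -20.4,"dy": 4.6,"dz": -11,"wx": 0,"wy": 0,"wz": -0.006,"grip": 2.5},{"dx": -20.4,"dy": 4.6,"dz": -11,"wx": 0,"wy": 0,"wz": -0.006,"grip": 2.5},{"dx": -20.4,"dy": 4.6,"dz": -11,"wx": 0,"wy": 0,"wz": -0.006,"grip": 2.5}]}}

```text
clock: 11.7
eef_pos: [0.641, 0.0507, 0.1064]
tool_rot: [-0.0, 1.0, -0.0, -0.002]
ft_force: [0.2, 0.2, -0.5]
grip_width: 0.0395
grasp_force: 60.7
```

```bash
python3 g.py .643 .0518 .013 90; python3 - <<'E'
from h import *
b,db=viewer.camera("scene");C=cloud("scene",db)
o=monitor.get_obs()
e=o["eef_pos"];print(e)
for nm,z0,z1 in(("top",e[2]+.06,e[2]+.069),("faces",e[2]+.01,e[2]+.055)):
    q=C[(abs(C[...,0]-e[0])<.06)&(abs(C[...,1]-e[1])<.035)&(C[...,2]>z0)&(C[...,2]<z1)];print(nm,len(q),q.min(0).round(4),q.max(0).round(4),np.percentile(q,[2,98],axis=0).round(4))
cv2.imwrite("pics/c5.png",cv2.resize(b[140:230,250:370,::-1],(800,600),interpolation=cv2.INTER_CUBIC))
E
```

```text
t 11.7 tcp [0.641  0.0507 0.1064] yaw 90.03 q [0.079 0.579 0.263 1.258 0.    0.078] F [ 0.2  0.2 -0.5] grip 0.0395 60.7
d [-0.24, 0.12, 9.34] w [-0.0002, -0.0036, 0.0005]
[0.64016919 0.05044313 0.1072418 ]
top 103 [0.6082 0.0165 0.1676] [0.6713 0.0789 0.1739] [[0.6098 0.0245 0.1678]
 [0.6704 0.0764 0.1737]]
faces 280 [0.6085 0.0162 0.1174] [0.6717 0.0712 0.1621] [[0.6104 0.0176 0.118 ]
 [0.6712 0.0668 0.161 ]]
```

View pics/c5.png

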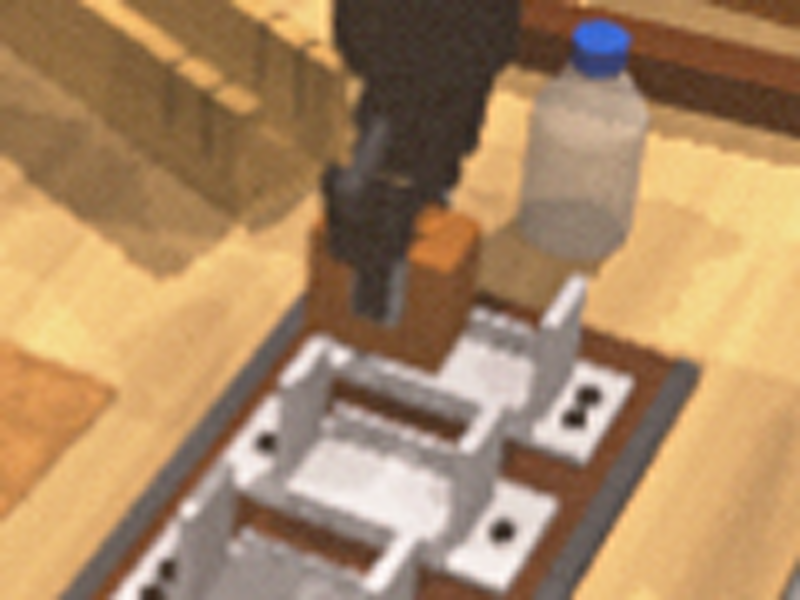

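c5: the foot is held upright over the rack, with the one-stud cradle in the middle: stud (502,530), cheeks at (305,410) and (480,460). The foot's x centre agrees with the tool.

Request:
{"method": "arm_command", "body": {"increments": [{"dx": -0.45,"dy": 0.13,"dz": 0,"wx": 0,"wy": 0,"wz": 0,"grip": 2.5},{"dx": -0.45,"dy": 0.13,"dz": 1,"wx": 0,"wy": 0,"wz": 0,"grip": 2.5},{"dx": -0.45,"dy": 0.13,"dz": 2.5,"wx": 0,"wy": 0,"wz": 0,"grip": 2.5},{"dx": -0.45,"dy": 0.13,"dz": 4,"wx": 0,"wy": 0,"wz": 0,"grip": 2.5}]}}

```text
clock: 12.15
eef_pos: [0.6455, 0.0517, 0.0688]
tool_rot: [-0.0, 1.0, 0.0, 0.001]
ft_force: [0.1, 0.1, -1.1]
grip_width: 0.0396
grasp_force: 60.7
```

```bash
python3 g.py .6445 .0518 .018 90
```

```text
t 12.15 tcp [0.6455 0.0517 0.0688] yaw 90.0 q [0.08  0.61  0.215 1.175 0.    0.08 ] F [ 0.1  0.1 -1.1] grip 0.0396 60.7
d [0.11, 0.01, 5.08] w [0.0001, 0.0013, 0.0]
```

Request:
{"method": "arm_command", "body": {"increments": [{"dx": 0.1,"dy": 0,"dz": 1.2,"wx": 0,"wy": 0,"wz": 0,"grip": 2.5},{"dx": 0.1,"dy": 0,"dz": 2.4,"wx": 0,"wy": 0,"wz": 0,"grip": 2.5},{"dx": 0.1,"dy": 0,"dz": 3.6,"wx": 0,"wy": 0,"wz": 0,"grip": 2.5},{"dx": 0.1,"dy": 0,"dz": 4.8,"wx": 0,"wy": 0,"wz": 0,"grip": 2.5},{"dx": 0.1,"dy": 0,"dz": 5.2,"wx": 0,"wy": 0,"wz": 0,"grip": 2.5}]}}

```text
clock: 12.65
eef_pos: [0.6438, 0.0517, 0.0147]
tool_rot: [-0.0, 1.0, -0.0, -0.001]
ft_force: [-0.5, -0.3, -1.1]
grip_width: 0.0394
grasp_force: 60.7
```

```bash
python3 g.py .6445 .0518 .0127 90
```

```text
t 12.65 tcp [0.6438 0.0517 0.0147] yaw 90.01 q [0.08  0.657 0.148 1.065 0.    0.08 ] F [-0.5 -0.3 -1.1] grip 0.0394 60.7
d [-0.07, 0.01, 0.2] w [-0.0002, -0.0026, 0.0001]
```

Request:
{"method": "arm_command", "body": {"increments": [{"dx": 0,"dy": 0,"dz": 0.1,"wx": 0,"wy": 0,"wz": 0,"grip": 2.5},{"dx": 0,"dy": 0,"dz": 0.2,"wx": 0,"wy": 0,"wz": 0,"grip": 2.5},{"dx": 0,"dy": 0,"dz": 0.2,"wx": 0,"wy": 0,"wz": 0,"grip": 2.5}]}}

```text
clock: 12.95
eef_pos: [0.6455, 0.0519, 0.0151]
tool_rot: [-0.0, 1.0, 0.0, 0.001]
ft_force: [0.1, 0.6, -1.0]
grip_width: 0.0392
grasp_force: 60.7
```

```bash
python3 g.py .6445 .0518 .0127 90
```

```text
t 12.95 tcp [0.6455 0.0519 0.0151] yaw 90.01 q [0.08  0.657 0.149 1.062 0.    0.08 ] F [ 0.1  0.6 -1. ] grip 0.0392 60.7
d [0.1, -0.01, 0.24] w [0.0001, 0.0011, 0.0002]
```

Request:
{"method": "arm_command", "body": {"increments": [{"dx": 0,"dy": 0,"dz": 0.1,"wx": 0,"wy": 0,"wz": 0,"grip": 2.5},{"dx": 0,"dy": 0,"dz": 0.2,"wx": 0,"wy": 0,"wz": 0,"grip": 2.5},{"dx": 0,"dy": 0,"dz": 0.3,"wx": 0,"wy": 0,"wz": 0,"grip": 2.5},{"dx": 0,"dy": 0,"dz": 0.3,"wx": 0,"wy": 0,"wz": 0,"grip": 2.5}]}}

```text
clock: 13.35
eef_pos: [0.6453, 0.0519, 0.0128]
tool_rot: [-0.0, 1.0, 0.0, 0.001]
ft_force: [-2.2, -0.7, 5.3]
grip_width: 0.039
grasp_force: 61.4
```

```bash
python3 g.py .6445 .0518 .0127 90
```

```text
t 13.35 tcp [0.6453 0.0519 0.0128] yaw 90.02 q [0.08  0.658 0.146 1.057 0.    0.08 ] F [-2.2 -0.7  5.3] grip 0.039 61.4
d [0.08, -0.01, 0.01] w [0.0001, 0.0012, 0.0003]
```

Request:
{"method": "arm_command", "body": {"increments": [{"dx": 0,"dy": 0,"dz": -0.05,"wx": 0,"wy": 0,"wz": 0,"grip": 5.6},{"dx": 0,"dy": 0,"dz": -0.05,"wx": 0,"wy": 0,"wz": 0,"grip": 5.6},{"dx": 0,"dy": 0,"dz": -0.05,"wx": 0,"wy": 0,"wz": 0,"grip": 5.6},{"dx": 0,"dy": 0,"dz": -0.05,"wx": 0,"wy": 0,"wz": 0,"grip": 5.6},{"dx": 0,"dy": 0,"dz": -2,"wx": 0,"wy": 0,"wz": 0,"grip": 5.6},{"dx": 0,"dy": 0,"dz": -5,"wx": 0,"wy": 0,"wz": 0,"grip": 5.6},{"dx": 0,"dy": 0,"dz": -9,"wx": 0,"wy": 0,"wz": 0,"grip": 8.4},{"dx": 0,"dy": 0,"dz": -11,"wx": 0,"wy": 0,"wz": 0,"grip": 8.4}]}}

```text
clock: 14.15
eef_pos: [0.6466, 0.052, 0.1253]
tool_rot: [-0.0, 1.0, 0.0, 0.002]
ft_force: [-0.8, -0.2, 0.6]
grip_width: 0.0822
grasp_force: 0.0
```

```bash
python3 g.py .4045 -.3085 .12 70.3
```

```text
t 14.15 tcp [0.6466 0.052  0.1253] yaw 90.01 q [0.08  0.573 0.302 1.295 0.    0.08 ] F [-0.8 -0.2  0.6] grip 0.0822 0.0
d [24.22, -36.04, 0.4] w [0.0012, 0.0048, 0.344]
```

Request:
{"method": "arm_command", "body": {"increments": [{"dx": 24.2,"dy": -36,"dz": 0.4,"wx": 0,"wy": 0,"wz": 0.344,"grip": 8.4},{"dx": 24.2,"dy": -36,"dz": 0.4,"wx": 0,"wy": 0,"wz": 0.344,"grip": 8.4},{"dx": 24.2,"dy": -36,"dz": 0.4,"wx": 0,"wy": 0,"wz": 0.344,"grip": 8.4},{"dx": 24.2,"dy": -36,"dz": 0.4,"wx": 0,"wy": 0,"wz": 0.344,"grip": 8.4},{"dx": 24.2,"dy": -36,"dz": 0.4,"wx": 0,"wy": 0,"wz": 0.344,"grip": 8.4},{"dx": 24.2,"dy": -36,"dz": 0.4,"wx": 0,"wy": 0,"wz": 0.344,"grip": 8.4},{"dx": 24.2,"dy": -36,"dz": 0.4,"wx": 0,"wy": 0,"wz": 0.344,"grip": 8.4},{"dx": 24.2,"dy": -36,"dz": 0.4,"wx": 0,"wy": 0,"wz": 0.344,"grip": 8.4},{"dx": 24.2,"dy": -36,"dz": 0.4,"wx": 0,"wy": 0,"wz": 0.344,"grip": 8.4},{"dx": 24.2,"dy": -36,"dz": 0.4,"wx": 0,"wy": 0,"wz": 0.344,"grip": 8.4}]}}

```text
clock: 15.15
eef_pos: [0.4006, -0.3115, 0.1177]
tool_rot: [0.174, 0.985, -0.001, -0.0]
ft_force: [0.3, 0.7, -0.2]
grip_width: 0.0837
grasp_force: 0.0
```

```bash
cat > m.py <<'E'
from h import *
import sys
# held-out check: which objects stand where, by scene depth
b,db=viewer.camera("scene");C=cloud("scene",db)
def face(nm,x,y,z,r=.06,tz=.005):
    q=C[(abs(C[...,0]-x)<r)&(abs(C[...,1]-y)<r)&(abs(C[...,2]-z)<tz)]
    if len(q)<5: print(nm,"none",len(q));return
    c,s,a=cv2.minAreaRect(np.float32(q[:,:2]));print(nm,len(q),np.round(c,4),np.round(s,3),round(a,1),"z",round(float(np.median(q[:,2])),4))
v=sys.argv[1:]
for i in range(0,len(v),4): face(v[i],*map(float,v[i+1:i+4]))
E
python3 m.py short .645 .052 .077 midtop .4045 -.3085 .075 midsh .4045 -.3085 .045 tall .442 -.186 .095; python3 g.py .4045 -.3085 .05 70.3
```

```text
short 276 [0.6453 0.0523] [0.095 0.045] 0.2 z 0.0766
midtop 187 [ 0.4045 -0.309 ] [0.039 0.043] 72.2 z 0.0756
midsh 108 [ 0.4054 -0.3107] [0.038 0.067] 72.9 z 0.0447
tall 263 [ 0.443  -0.1854] [0.041 0.067] 75.7 z 0.0951
t 15.2 tcp [ 0.4018 -0.3098  0.1176] yaw 70.05 q [-0.657  0.309 -0.132  1.129  0.    -0.309] F [-0.   0.5 -0.5] grip 0.084 0.0
d [-0.21, 0.22, 6.76] w [0.0001, 0.0002, -0.0044]
```

Request:
{"method": "arm_command", "body": {"increments": [{"dx": -0.2,"dy": 0.15,"dz": 0,"wx": 0,"wy": 0,"wz": -0.015,"grip": 8.4},{"dx": -0.2,"dy": 0.15,"dz": 3,"wx": 0,"wy": 0,"wz": -0.015,"grip": 8.4},{"dx": -0.2,"dy": 0.15,"dz": 7,"wx": 0,"wy": 0,"wz": -0.015,"grip": 8.4},{"dx": -0.2,"dy": 0.15,"dz": 10,"wx": 0,"wy": 0,"wz": -0.015,"grip": 8.4},{"dx": -0.2,"dy": 0.15,"dz": 11.7,"wx": 0,"wy": 0,"wz": -0.015,"grip": 8.4},{"dx": -0.2,"dy": 0.15,"dz": 11.7,"wx": 0,"wy": 0,"wz": -0.015,"grip": 8.4}]}}

```text
clock: 15.8
eef_pos: [0.4044, -0.3044, -0.0021]
tool_rot: [0.162, 0.987, 0.002, -0.003]
ft_force: [-0.5, 0.5, -0.5]
grip_width: 0.0842
grasp_force: 0.0
```

```bash
python3 g.py .404 -.309 0 71
```

```text
t 15.8 tcp [ 0.4044 -0.3044 -0.0021] yaw 71.36 q [-0.645  0.444 -0.286  0.847  0.    -0.32 ] F [-0.5  0.5 -0.5] grip 0.0842 0.0
d [-0.11, -0.45, -0.21] w [0.0022, -0.0058, 0.0063]
```

Request:
{"method": "arm_command", "body": {"increments": [{"dx": -0.1,"dy": -0.4,"dz": -0.2,"wx": 0,"wy": 0,"wz": 0,"grip": 8.4},{"dx": -0.1,"dy": -0.4,"dz": -0.2,"wx": 0,"wy": 0,"wz": 0,"grip": 8.4},{"dx": -0.1,"dy": -0.4,"dz": -0.2,"wx": 0,"wy": 0,"wz": 0,"grip": 2.5},{"dx": -0.1,"dy": -0.4,"dz": -0.2,"wx": 0,"wy": 0,"wz": 0,"grip": 2.5},{"dx": -0.1,"dy": -0.4,"dz": -0.2,"wx": 0,"wy": 0,"wz": 0,"grip": 2.5},{"dx": -0.1,"dy": -0.4,"dz": -0.2,"wx": 0,"wy": 0,"wz": 0,"grip": 2.5},{"dx": -0.1,"dy": -0.4,"dz": -0.2,"wx": 0,"wy": 0,"wz": 0,"grip": 2.5},{"dx": -0.1,"dy": -0.4,"dz": -0.2,"wx": 0,"wy": 0,"wz": 0,"grip": 2.5},{"dx": -0.1,"dy": -0.4,"dz": -0.2,"wx": 0,"wy": 0,"wz": 0,"grip": 2.5}]}}

```text
clock: 16.7
eef_pos: [0.4055, -0.312, 0.0034]
tool_rot: [0.164, 0.987, -0.0, 0.001]
ft_force: [-0.3, 0.6, 6.3]
grip_width: 0.0392
grasp_force: 60.8
```

```bash
python3 g.py .404 -.309 0 71
```

```text
t 16.7 tcp [ 0.4055 -0.312   0.0034] yaw 71.16 q [-0.656  0.44  -0.275  0.855  0.    -0.327] F [-0.3  0.6  6.3] grip 0.0392 60.8
d [0.24, 0.23, 0.33] w [-0.0004, 0.0014, 0.0028]
```

Request:
{"method": "arm_command", "body": {"increments": [{"dx": 0,"dy": 0,"dz": -3,"wx": 0,"wy": 0,"wz": 0,"grip": 2.5},{"dx": 0,"dy": 0,"dz": -7.5,"wx": 0,"wy": 0,"wz": 0,"grip": 2.5},{"dx": 0,"dy": 0,"dz": -12,"wx": 0,"wy": 0,"wz": 0,"grip": 2.5},{"dx": 0,"dy": 0,"dz": -13.5,"wx": 0,"wy": 0,"wz": 0,"grip": 2.5}]}}

```text
clock: 17.1
eef_pos: [0.407, -0.3132, 0.1421]
tool_rot: [0.164, 0.987, -0.002, 0.003]
ft_force: [1.1, -0.4, -1.6]
grip_width: 0.0389
grasp_force: 60.6
```

```bash
python3 g.py .646 .146 .14 90
```

```text
t 17.1 tcp [ 0.407  -0.3132  0.1421] yaw 71.15 q [-0.656  0.296 -0.083  1.185 -0.    -0.327] F [ 1.1 -0.4 -1.6] grip 0.0389 60.6
d [-7.79, 51.18, 0.14] w [-0.0034, 0.0063, -0.3289]
```

Request:
{"method": "arm_command", "body": {"increments": [{"dx": -7.8,"dy": 51.2,"dz": 0,"wx": 0,"wy": 0,"wz": -0.329,"grip": 2.5},{"dx": -7.8,"dy": 51.2,"dz": 0,"wx": 0,"wy": 0,"wz": -0.329,"grip": 2.5},{"dx": -7.8,"dy": 51.2,"dz": 0,"wx": 0,"wy": 0,"wz": -0.329,"grip": 2.5},{"dx": -7.8,"dy": 51.2,"dz": 0,"wx": 0,"wy": 0,"wz": -0.329,"grip": 2.5},{"dx": -7.8,"dy": 51.2,"dz": 0,"wx": 0,"wy": 0,"wz": -0.329,"grip": 2.5},{"dx": -7.8,"dy": 51.2,"dz": 0,"wx": 0,"wy": 0,"wz": -0.329,"grip": 2.5},{"dx": -7.8,"dy": 51.2,"dz": 0,"wx": 0,"wy": 0,"wz": -0.329,"grip": 2.5},{"dx": -7.8,"dy": 51.2,"dz": 0,"wx": 0,"wy": 0,"wz": -0.329,"grip": 2.5},{"dx": -7.8,"dy": 51.2,"dz": 0,"wx": 0,"wy": 0,"wz": -0.329,"grip": 2.5},{"dx": -7.8,"dy": 51.2,"dz": 0,"wx": 0,"wy": 0,"wz": -0.329,"grip": 2.5}]}}

```text
clock: 18.1
eef_pos: [0.636, 0.1337, 0.1366]
tool_rot: [-0.0, 1.0, -0.0, -0.001]
ft_force: [-0.2, -1.0, -0.8]
grip_width: 0.0393
grasp_force: 60.9
```

```bash
python3 g.py .646 .146 .14 90
```

```text
t 18.1 tcp [0.636  0.1337 0.1366] yaw 90.02 q [ 0.207  0.575  0.336  1.334 -0.     0.207] F [-0.2 -1.  -0.8] grip 0.0393 60.9
d [-1.0, 1.23, -0.34] w [-0.0006, -0.0015, 0.0003]
```

Request:
{"method": "arm_command", "body": {"increments": [{"dx": -1,"dy": 1.2,"dz": 0,"wx": 0,"wy": 0,"wz": 0,"grip": 2.5},{"dx": -1,"dy": 1.2,"dz": 2,"wx": 0,"wy": 0,"wz": 0,"grip": 2.5},{"dx": -1,"dy": 1.2,"dz": 3.6,"wx": 0,"wy": 0,"wz": 0,"grip": 2.5},{"dx": -1,"dy": 1.2,"dz": 3.6,"wx": 0,"wy": 0,"wz": 0,"grip": 2.5}]}}

```text
clock: 18.5
eef_pos: [0.6431, 0.1436, 0.0973]
tool_rot: [-0.0, 1.0, -0.001, -0.004]
ft_force: [-0.4, -0.8, -1.3]
grip_width: 0.0392
grasp_force: 61.1
```

```bash
python3 m.py shoulder .646 .146 .143 midtop .646 .146 .173; python3 g.py .646 .146 .04 90
```

```text
shoulder 83 [0.6475 0.1319] [0.069 0.043] 23.7 z 0.1403
midtop 52 [0.6506 0.1419] [0.099 0.025] 82.9 z 0.1709
t 18.55 tcp [0.6441 0.1436 0.0992] yaw 90.02 q [ 0.219  0.62   0.314  1.271 -0.     0.219] F [-0.4  0.3 -0.6] grip 0.0395 61.1
d [-0.22, 0.25, 5.92] w [-0.0012, -0.0051, 0.0003]
```

```bash
cat > x.py <<'E'
from h import *
b,db=viewer.camera("scene");C=cloud("scene",db);e=monitor.get_obs()["eef_pos"]
q=C[(abs(C[...,0]-e[0])<.06)&(abs(C[...,1]-e[1])<.035)&(C[...,2]>e[2]+.003)&(C[...,2]<e[2]+.028)]
p=np.percentile(q,[2,98],axis=0);print("eef",e.round(4),"foot lo/hi",p.round(4).tolist(),"xc",p[:,0].mean().round(4),len(q))
E
python3 x.py; python3 g.py .646 .146 .04 90
```

```text
eef [0.6452 0.1437 0.1008] foot lo/hi [[0.6123, 0.1207, 0.1044], [0.6753, 0.1576, 0.1279]] xc 0.6438 149
t 18.6 tcp [0.6452 0.1437 0.1008] yaw 90.01 q [ 0.219  0.618  0.316  1.271 -0.     0.219] F [-0.7  0.6 -0.9] grip 0.0396 61.1
d [-0.09, 0.24, 6.08] w [-0.0005, -0.0022, 0.0001]
```

Request:
{"method": "arm_command", "body": {"increments": [{"dx": -0.2,"dy": 0.22,"dz": 0,"wx": 0,"wy": 0,"wz": 0,"grip": 2.5},{"dx": -0.2,"dy": 0.22,"dz": 1.2,"wx": 0,"wy": 0,"wz": 0,"grip": 2.5},{"dx": -0.2,"dy": 0.22,"dz": 2.4,"wx": 0,"wy": 0,"wz": 0,"grip": 2.5},{"dx": -0.2,"dy": 0.22,"dz": 3.6,"wx": 0,"wy": 0,"wz": 0,"grip": 2.5},{"dx": -0.2,"dy": 0.22,"dz": 4.8,"wx": 0,"wy": 0,"wz": 0,"grip": 2.5},{"dx": -0.2,"dy": 0.22,"dz": 6,"wx": 0,"wy": 0,"wz": 0,"grip": 2.5},{"dx": -0.2,"dy": 0.22,"dz": 7,"wx": 0,"wy": 0,"wz": 0,"grip": 2.5},{"dx": -0.2,"dy": 0.22,"dz": 7.3,"wx": 0,"wy": 0,"wz": 0,"grip": 2.5}]}}

```text
clock: 19.4
eef_pos: [0.6467, 0.1458, 0.0265]
tool_rot: [-0.0, 1.0, -0.0, -0.002]
ft_force: [0.4, -0.1, -0.8]
grip_width: 0.0395
grasp_force: 61.1
```

```bash
python3 g.py .646 .146 .0204 90
```

```text
t 19.4 tcp [0.6467 0.1458 0.0265] yaw 90.01 q [ 0.222  0.678  0.222  1.118 -0.     0.222] F [ 0.4 -0.1 -0.8] grip 0.0395 61.1
d [0.07, 0.02, 0.61] w [-0.0007, -0.0031, 0.0002]
```

Request:
{"method": "arm_command", "body": {"increments": [{"dx": 0,"dy": 0,"dz": 0.2,"wx": 0,"wy": 0,"wz": 0,"grip": 2.5},{"dx": 0,"dy": 0,"dz": 0.4,"wx": 0,"wy": 0,"wz": 0,"grip": 2.5},{"dx": 0,"dy": 0,"dz": 0.5,"wx": 0,"wy": 0,"wz": 0,"grip": 2.5},{"dx": 0,"dy": 0,"dz": 0.6,"wx": 0,"wy": 0,"wz": 0,"grip": 2.5},{"dx": 0,"dy": 0,"dz": 0.7,"wx": 0,"wy": 0,"wz": 0,"grip": 2.5},{"dx": 0,"dy": 0,"dz": 0.7,"wx": 0,"wy": 0,"wz": 0,"grip": 2.5}]}}

```text
clock: 20.0
eef_pos: [0.6479, 0.1461, 0.0217]
tool_rot: [-0.0, 1.0, 0.0, 0.0]
ft_force: [0.6, 0.4, -1.1]
grip_width: 0.0394
grasp_force: 61.1
```

```bash
python3 g.py .646 .146 .0204 90
```

```text
t 20.0 tcp [0.6479 0.1461 0.0217] yaw 90.01 q [ 0.222  0.682  0.216  1.104 -0.     0.222] F [ 0.6  0.4 -1.1] grip 0.0394 61.1
d [0.19, -0.01, 0.13] w [0.0, 0.0002, 0.0002]
```

Request:
{"method": "arm_command", "body": {"increments": [{"dx": 0,"dy": 0,"dz": 0.1,"wx": 0,"wy": 0,"wz": 0,"grip": 2.5},{"dx": 0,"dy": 0,"dz": 0.2,"wx": 0,"wy": 0,"wz": 0,"grip": 2.5},{"dx": 0,"dy": 0,"dz": 0.25,"wx": 0,"wy": 0,"wz": 0,"grip": 2.5},{"dx": 0,"dy": 0,"dz": 0.25,"wx": 0,"wy": 0,"wz": 0,"grip": 2.5}]}}

```text
clock: 20.4
eef_pos: [0.6481, 0.1462, 0.0204]
tool_rot: [-0.0, 1.0, 0.0, 0.0]
ft_force: [-2.3, -0.2, 5.4]
grip_width: 0.0394
grasp_force: 61.7
```

```bash
python3 g.py .646 .146 .0204 90
```

```text
t 20.4 tcp [0.6481 0.1462 0.0204] yaw 90.01 q [ 0.222  0.683  0.214  1.1   -0.     0.222] F [-2.3 -0.2  5.4] grip 0.0394 61.7
d [0.21, -0.02, -0.0] w [0.0001, 0.001, 0.0002]
```

Request:
{"method": "arm_command", "body": {"increments": [{"dx": 0,"dy": 0,"dz": -0.05,"wx": 0,"wy": 0,"wz": 0,"grip": 5.6},{"dx": 0,"dy": 0,"dz": -0.05,"wx": 0,"wy": 0,"wz": 0,"grip": 5.6},{"dx": 0,"dy": 0,"dz": -0.05,"wx": 0,"wy": 0,"wz": 0,"grip": 5.6},{"dx": 0,"dy": 0,"dz": -0.05,"wx": 0,"wy": 0,"wz": 0,"grip": 5.6},{"dx": 0,"dy": 0,"dz": -2,"wx": 0,"wy": 0,"wz": 0,"grip": 5.6},{"dx": 0,"dy": 0,"dz": -5,"wx": 0,"wy": 0,"wz": 0,"grip": 5.6},{"dx": 0,"dy": 0,"dz": -9,"wx": 0,"wy": 0,"wz": 0,"grip": 8.4},{"dx": 0,"dy": 0,"dz": -12,"wx": 0,"wy": 0,"wz": 0,"grip": 8.4}]}}

```text
clock: 21.2
eef_pos: [0.6484, 0.1462, 0.1412]
tool_rot: [-0.0, 1.0, 0.0, 0.001]
ft_force: [0.6, -0.9, 0.2]
grip_width: 0.0826
grasp_force: 0.0
```

```bash
python3 g.py .442 -.186 .14 74.7
```

```text
t 21.2 tcp [0.6484 0.1462 0.1412] yaw 90.01 q [0.222 0.602 0.394 1.361 0.    0.222] F [ 0.6 -0.9  0.2] grip 0.0826 0.0
d [20.65, -33.22, 0.08] w [0.0005, 0.0014, 0.2672]
```

Request:
{"method": "arm_command", "body": {"increments": [{"dx": 20.6,"dy": -33.2,"dz": 0,"wx": 0,"wy": 0,"wz": 0.267,"grip": 8.4},{"dx": 20.6,"dy": -33.2,"dz": 0,"wx": 0,"wy": 0,"wz": 0.267,"grip": 8.4},{"dx": 20.6,"dy": -33.2,"dz": 0,"wx": 0,"wy": 0,"wz": 0.267,"grip": 8.4},{"dx": 20.6,"dy": -33.2,"dz": 0,"wx": 0,"wy": 0,"wz": 0.267,"grip": 8.4},{"dx": 20.6,"dy": -33.2,"dz": 0,"wx": 0,"wy": 0,"wz": 0.267,"grip": 8.4},{"dx": 20.6,"dy": -33.2,"dz": 0,"wx": 0,"wy": 0,"wz": 0.267,"grip": 8.4},{"dx": 20.6,"dy": -33.2,"dz": 0,"wx": 0,"wy": 0,"wz": 0.267,"grip": 8.4},{"dx": 20.6,"dy": -33.2,"dz": 0,"wx": 0,"wy": 0,"wz": 0.267,"grip": 8.4},{"dx": 20.6,"dy": -33.2,"dz": 0,"wx": 0,"wy": 0,"wz": 0.267,"grip": 8.4},{"dx": 20.6,"dy": -33.2,"dz": 0,"wx": 0,"wy": 0,"wz": 0.267,"grip": 8.4}]}}

```text
clock: 22.2
eef_pos: [0.4418, -0.1866, 0.1393]
tool_rot: [0.134, 0.991, 0.0, 0.0]
ft_force: [-0.5, 0.5, 0.5]
grip_width: 0.0841
grasp_force: 0.0
```

```bash
python3 m.py tall .442 -.186 .095 midtop .646 .146 .092 short .645 .052 .077; python3 g.py .442 -.186 .025 74.7
```

```text
tall 257 [ 0.4429 -0.1857] [0.041 0.066] 74.2 z 0.095
midtop 123 [0.6474 0.145 ] [0.045 0.04 ] 89.3 z 0.0919
short 283 [0.6454 0.051 ] [0.045 0.093] 87.9 z 0.0767
t 22.25 tcp [ 0.4423 -0.1859  0.1392] yaw 74.68 q [-3.980e-01  2.390e-01 -1.680e-01  1.163e+00  1.000e-03 -1.310e-01] F [0.3 0.  0.1] grip 0.0845 0.0
d [0.03, -0.03, 11.42] w [0.0005, 0.0005, -0.0003]
```

Request:
{"method": "arm_command", "body": {"increments": [{"dx": 0,"dy": 0,"dz": 3,"wx": 0,"wy": 0,"wz": 0,"grip": 8.4},{"dx": 0,"dy": 0,"dz": 7,"wx": 0,"wy": 0,"wz": 0,"grip": 8.4},{"dx": 0,"dy": 0,"dz": 10,"wx": 0,"wy": 0,"wz": 0,"grip": 8.4},{"dx": 0,"dy": 0,"dz": 11.4,"wx": 0,"wy": 0,"wz": 0,"grip": 8.4},{"dx": 0,"dy": 0,"dz": 11.4,"wx": 0,"wy": 0,"wz": 0,"grip": 8.4}]}}

```text
clock: 22.75
eef_pos: [0.4407, -0.1835, 0.0226]
tool_rot: [0.131, 0.991, 0.001, -0.003]
ft_force: [-1.1, 0.0, 0.1]
grip_width: 0.0844
grasp_force: 0.0
```

```bash
python3 g.py .4425 -.1858 .025 74.7
```

```text
t 22.75 tcp [ 0.4407 -0.1835  0.0226] yaw 74.89 q [-0.395  0.363 -0.337  0.876  0.    -0.131] F [-1.1  0.   0.1] grip 0.0844 0.0
d [-0.23, -0.18, -0.24] w [0.001, -0.0055, 0.0034]
```

Request:
{"method": "arm_command", "body": {"increments": [{"dx": -0.1,"dy": -0.1,"dz": -0.2,"wx": 0,"wy": 0,"wz": 0,"grip": 8.4},{"dx": -0.1,"dy": -0.1,"dz": -0.2,"wx": 0,"wy": 0,"wz": 0,"grip": 2.5},{"dx": -0.1,"dy": -0.1,"dz": -0.2,"wx": 0,"wy": 0,"wz": 0,"grip": 2.5},{"dx": -0.1,"dy": -0.1,"dz": -0.2,"wx": 0,"wy": 0,"wz": 0,"grip": 2.5},{"dx": -0.1,"dy": -0.1,"dz": -0.2,"wx": 0,"wy": 0,"wz": 0,"grip": 2.5},{"dx": -0.1,"dy": -0.1,"dz": -0.2,"wx": 0,"wy": 0,"wz": 0,"grip": 2.5},{"dx": -0.1,"dy": -0.1,"dz": -0.2,"wx": 0,"wy": 0,"wz": 0,"grip": 2.5},{"dx": -0.1,"dy": -0.1,"dz": -0.2,"wx": 0,"wy": 0,"wz": 0,"grip": 2.5}]}}

```text
clock: 23.55
eef_pos: [0.4436, -0.1877, 0.0282]
tool_rot: [0.133, 0.991, -0.0, 0.001]
ft_force: [-1.0, 0.5, 5.9]
grip_width: 0.0396
grasp_force: 61.1
```

```bash
python3 g.py .4425 -.1858 .025 74.7
```

```text
t 23.55 tcp [ 0.4436 -0.1877  0.0282] yaw 74.7 q [-0.4    0.357 -0.328  0.883  0.    -0.133] F [-1.   0.5  5.9] grip 0.0396 61.1
d [0.16, 0.15, 0.32] w [-0.0002, 0.0024, 0.0]
```

Request:
{"method": "arm_command", "body": {"increments": [{"dx": 0,"dy": 0,"dz": -3,"wx": 0,"wy": 0,"wz": 0,"grip": 2.5},{"dx": 0,"dy": 0,"dz": -7.5,"wx": 0,"wy": 0,"wz": 0,"grip": 2.5},{"dx": 0,"dy": 0,"dz": -11.5,"wx": 0,"wy": 0,"wz": 0,"grip": 2.5},{"dx": 0,"dy": 0,"dz": -11.5,"wx": 0,"wy": 0,"wz": 0,"grip": 2.5}]}}

```text
clock: 23.95
eef_pos: [0.4463, -0.1888, 0.1475]
tool_rot: [0.133, 0.991, -0.001, 0.005]
ft_force: [0.8, -0.5, -1.5]
grip_width: 0.0393
grasp_force: 61.3
```

```bash
python3 g.py .645 -.043 .14 90
```

```text
t 23.95 tcp [ 0.4463 -0.1888  0.1475] yaw 74.7 q [-0.4    0.234 -0.152  1.174  0.    -0.133] F [ 0.8 -0.5 -1.5] grip 0.0393 61.3
d [-15.31, 19.31, 0.89] w [-0.0028, 0.0104, -0.2671]
```

Request:
{"method": "arm_command", "body": {"increments": [{"dx": -15.3,"dy": 19.3,"dz": 0.5,"wx": 0,"wy": 0,"wz": -0.267,"grip": 2.5},{"dx": -15.3,"dy": 19.3,"dz": 0.5,"wx": 0,"wy": 0,"wz": -0.267,"grip": 2.5},{"dx": -15.3,"dy": 19.3,"dz": 0.5,"wx": 0,"wy": 0,"wz": -0.267,"grip": 2.5},{"dx": -15.3,"dy": 19.3,"dz": 0.5,"wx": 0,"wy": 0,"wz": -0.267,"grip": 2.5},{"dx": -15.3,"dy": 19.3,"dz": 0.5,"wx": 0,"wy": 0,"wz": -0.267,"grip": 2.5},{"dx": -15.3,"dy": 19.3,"dz": 0.5,"wx": 0,"wy": 0,"wz": -0.267,"grip": 2.5},{"dx": -15.3,"dy": 19.3,"dz": 0.5,"wx": 0,"wy": 0,"wz": -0.267,"grip": 2.5},{"dx": -15.3,"dy": 19.3,"dz": 0.5,"wx": 0,"wy": 0,"wz": -0.267,"grip": 2.5}]}}

```text
clock: 24.75
eef_pos: [0.6396, -0.0419, 0.1358]
tool_rot: [0.0, 1.0, -0.0, -0.002]
ft_force: [-1.2, -1.2, -2.2]
grip_width: 0.0393
grasp_force: 61.5
```

```bash
sed -i 's/e\[2\]+.003)/e[2]-.02)/' x.py; python3 x.py; python3 g.py .645 -.043 .05 90
```

```text
eef [ 0.6397 -0.0422  0.1365] foot lo/hi [[0.6098, -0.0634, 0.1187], [0.6698, -0.027, 0.1634]] xc 0.6398 332
t 24.8 tcp [ 0.6397 -0.0422  0.1365] yaw 89.94 q [-0.066  0.557  0.306  1.321 -0.    -0.065] F [ 0.5  0.3 -1.9] grip 0.0391 61.5
d [-0.55, -0.07, 8.65] w [-0.0001, -0.002, -0.0011]
```

Request:
{"method": "arm_command", "body": {"increments": [{"dx": -0.5,"dy": -0.07,"dz": 0,"wx": 0,"wy": 0,"wz": 0,"grip": 2.5},{"dx": -0.5,"dy": -0.07,"dz": 1.5,"wx": 0,"wy": 0,"wz": 0,"grip": 2.5},{"dx": -0.5,"dy": -0.07,"dz": 3,"wx": 0,"wy": 0,"wz": 0,"grip": 2.5},{"dx": -0.5,"dy": -0.07,"dz": 4,"wx": 0,"wy": 0,"wz": 0,"grip": 2.5},{"dx": -0.5,"dy": -0.07,"dz": 5.2,"wx": 0,"wy": 0,"wz": 0,"grip": 2.5},{"dx": -0.5,"dy": -0.07,"dz": 6.4,"wx": 0,"wy": 0,"wz": 0,"grip": 2.5},{"dx": -0.5,"dy": -0.07,"dz": 7.6,"wx": 0,"wy": 0,"wz": 0,"grip": 2.5},{"dx": -0.5,"dy": -0.07,"dz": 8.2,"wx": 0,"wy": 0,"wz": 0,"grip": 2.5},{"dx": -0.5,"dy": -0.07,"dz": 8.5,"wx": 0,"wy": 0,"wz": 0,"grip": 2.5}]}}

```text
clock: 25.7
eef_pos: [0.6456, -0.0419, 0.051]
tool_rot: [-0.0, 1.0, 0.0, -0.001]
ft_force: [-0.3, 0.3, -1.2]
grip_width: 0.0394
grasp_force: 61.5
```

```bash
python3 g.py .645 -.043 .0452 90
```

```text
t 25.7 tcp [ 0.6456 -0.0419  0.051 ] yaw 90.02 q [-0.065  0.625  0.194  1.141  0.    -0.065] F [-0.3  0.3 -1.2] grip 0.0394 61.5
d [0.06, -0.11, 0.58] w [0.0001, -0.0016, 0.0003]
```

Request:
{"method": "arm_command", "body": {"increments": [{"dx": 0,"dy": 0,"dz": 0.2,"wx": 0,"wy": 0,"wz": 0,"grip": 2.5},{"dx": 0,"dy": 0,"dz": 0.4,"wx": 0,"wy": 0,"wz": 0,"grip": 2.5},{"dx": 0,"dy": 0,"dz": 0.6,"wx": 0,"wy": 0,"wz": 0,"grip": 2.5},{"dx": 0,"dy": 0,"dz": 0.7,"wx": 0,"wy": 0,"wz": 0,"grip": 2.5},{"dx": 0,"dy": 0,"dz": 0.75,"wx": 0,"wy": 0,"wz": 0,"grip": 2.5},{"dx": 0,"dy": 0,"dz": 0.75,"wx": 0,"wy": 0,"wz": 0,"grip": 2.5}]}}

```text
clock: 26.3
eef_pos: [0.6464, -0.042, 0.0453]
tool_rot: [-0.0, 1.0, -0.0, 0.0]
ft_force: [-1.6, 0.0, 2.4]
grip_width: 0.0396
grasp_force: 61.7
```

```bash
python3 g.py .645 -.043 .0452 90
```

```text
t 26.3 tcp [ 0.6464 -0.042   0.0453] yaw 90.01 q [-0.065  0.63   0.186  1.126  0.    -0.065] F [-1.6  0.   2.4] grip 0.0396 61.7
d [0.14, -0.1, 0.01] w [-0.0, 0.0008, 0.0002]
```

Request:
{"method": "arm_command", "body": {"increments": [{"dx": 0,"dy": 0,"dz": -0.05,"wx": 0,"wy": 0,"wz": 0,"grip": 5.6},{"dx": 0,"dy": 0,"dz": -0.05,"wx": 0,"wy": 0,"wz": 0,"grip": 5.6},{"dx": 0,"dy": 0,"dz": -0.05,"wx": 0,"wy": 0,"wz": 0,"grip": 5.6},{"dx": 0,"dy": 0,"dz": -0.05,"wx": 0,"wy": 0,"wz": 0,"grip": 5.6},{"dx": 0,"dy": 0,"dz": -2,"wx": 0,"wy": 0,"wz": 0,"grip": 5.6},{"dx": 0,"dy": 0,"dz": -5,"wx": 0,"wy": 0,"wz": 0,"grip": 5.6},{"dx": 0,"dy": 0,"dz": -9,"wx": 0,"wy": 0,"wz": 0,"grip": 5.6},{"dx": 0,"dy": 0,"dz": -12,"wx": 0,"wy": 0,"wz": 0,"grip": 5.6}]}}

```text
clock: 27.1
eef_pos: [0.6466, -0.0421, 0.1669]
tool_rot: [-0.0, 1.0, -0.0, 0.001]
ft_force: [1.1, -0.0, 0.3]
grip_width: 0.0559
grasp_force: 0.0
```

```bash
python3 - <<'E'
from h import *
t=lambda x,y:[335+(x-400+.5)/5-.5,125+(y-300+.5)/5-.5]
s=lambda x,y:[190+(x-400+.5)/3.3333-.5,265+(y-300+.5)/3.3333-.5]
L=dict(off=(t(586,370),s(612,446)),one=(t(627,393),s(576,466)),two=(t(661,424),s(536,478)),three=(t(676,469),s(490,468)))
for k,(a,b) in L.items(): print(k,onz("top",[a],.055)[0,:2].round(4),onz("scene",[b],.055)[0,:2].round(4))
for k,a,b in(("tip",t(609,395),s(581,410)),("in",t(609,432),s(549,388))): print("stripe",k,onz("top",[a],.093)[0,:2].round(4),onz("scene",[b],.093)[0,:2].round(4),tri([a],[b]).round(4))
for n in("top","scene"):
    D=np.load(f"pics/{n}0.npz");C=cloud(n,D["d"])
    q=C[(abs(C[...,0]-.635)<.045)&(abs(C[...,1]+.34)<.045)&(C[...,2]>.087)&(C[...,2]<.098)];c,sz,a=cv2.minAreaRect(np.float32(q[:,:2]));print(n,"bar",len(q),np.round(c,4),np.round(sz,3),round(a,1),np.median(q[:,2]))
    q=C[(abs(C[...,0]-.635)<.085)&(abs(C[...,1]+.34)<.085)&(abs(C[...,2]-.055)<.003)];c,sz,a=cv2.minAreaRect(np.float32(q[:,:2]));print(n,"timer",len(q),np.round(c,4),np.round(sz,3),round(a,1))
E
python3 m.py tall .645 -.042 .112 mid .646 .146 .092 short .645 .052 .077; python3 g.py .64 -.34 .16 0
```

```text
off [ 0.6815 -0.341 ] [ 0.6816 -0.3373]
one [ 0.6665 -0.3668] [ 0.6679 -0.3635]
two [ 0.6462 -0.3878] [ 0.6489 -0.3853]
three [ 0.6168 -0.396 ] [ 0.617  -0.3943]
stripe tip [ 0.654  -0.3434] [ 0.6615 -0.3438] [[ 0.6576 -0.3431  0.0886  0.0057]]
stripe in [ 0.6303 -0.3424] [ 0.6329 -0.3391] [[ 0.6317 -0.3409  0.0939  0.0041]]
top bar 102 [ 0.6277 -0.34  ] [0.018 0.059] 81.6 0.0923743827632999
top timer 1149 [ 0.6396 -0.3354] [0.162 0.15 ] 0.6
scene bar 165 [ 0.6307 -0.3401] [0.017 0.059] 85.9 0.09294389939361425
scene timer 2201 [ 0.6306 -0.3394] [0.141 0.142] 0.4
tall 250 [ 0.6451 -0.0424] [0.043 0.063] 89.7 z 0.1117
mid 124 [0.6471 0.1468] [0.04  0.044] 1.0 z 0.0917
short 275 [0.6455 0.0515] [0.044 0.093] 89.0 z 0.0767
t 27.15 tcp [ 0.6494 -0.0422  0.1729] yaw 90.01 q [-0.065  0.551  0.39   1.399  0.    -0.065] F [1.2 0.  4. ] grip 0.0561 0.0
d [0.96, -29.78, 1.3] w [0.0081, 0.0093, 1.571]
```

Request:
{"method": "arm_command", "body": {"increments": [{"dx": 1.9,"dy": -29.8,"dz": 2,"wx": 0,"wy": 0,"wz": 0.105,"grip": 5},{"dx": 1.9,"dy": -29.8,"dz": 2,"wx": 0,"wy": 0,"wz": 0.105,"grip": 5},{"dx": 1.9,"dy": -29.8,"dz": 2,"wx": 0,"wy": 0,"wz": 0.105,"grip": 5},{"dx": 1.9,"dy": -29.8,"dz": 2,"wx": 0,"wy": 0,"wz": 0.105,"grip": 5},{"dx": 1.9,"dy": -29.8,"dz": 2,"wx": 0,"wy": 0,"wz": 0.105,"grip": 5},{"dx": 1.9,"dy": -29.8,"dz": 2,"wx": 0,"wy": 0,"wz": 0.105,"grip": 5},{"dx": 1.9,"dy": -29.8,"dz": 2,"wx": 0,"wy": 0,"wz": 0.105,"grip": 5},{"dx": 1.9,"dy": -29.8,"dz": 2,"wx": 0,"wy": 0,"wz": 0.105,"grip": 5}]}}

```text
clock: 27.95
eef_pos: [0.6263, -0.3415, 0.1434]
tool_rot: [0.054, 0.999, 0.001, -0.001]
ft_force: [-0.0, 0.6, -0.7]
grip_width: 0.0499
grasp_force: 0.0
```

```bash
python3 g.py .6305 -.340 .042 84
```

```text
t 27.95 tcp [ 0.6263 -0.3415  0.1434] yaw 83.82 q [-0.499  0.717  0.605  1.46   0.    -0.392] F [-0.   0.6 -0.7] grip 0.0499 0.0
d [-0.41, 0.18, 10.14] w [0.001, -0.0012, -0.0031]
```

Request:
{"method": "arm_command", "body": {"increments": [{"dx": -0.3,"dy": 0.15,"dz": 2,"wx": 0,"wy": 0,"wz": 0,"grip": 5},{"dx": -0.3,"dy": 0.15,"dz": 5,"wx": 0,"wy": 0,"wz": 0,"grip": 5},{"dx": -0.3,"dy": 0.15,"dz": 7.5,"wx": 0,"wy": 0,"wz": 0,"grip": 5},{"dx": -0.3,"dy": 0.15,"dz": 9,"wx": 0,"wy": 0,"wz": 0,"grip": 5},{"dx": -0.3,"dy": 0.15,"dz": 10,"wx": 0,"wy": 0,"wz": 0,"grip": 5},{"dx": -0.3,"dy": 0.15,"dz": 10,"wx": 0,"wy": 0,"wz": 0,"grip": 5}]}}

```text
clock: 28.55
eef_pos: [0.6299, -0.3367, 0.0431]
tool_rot: [0.051, 0.999, 0.001, -0.001]
ft_force: [0.6, 0.2, -0.5]
grip_width: 0.0499
grasp_force: 0.0
```

```bash
python3 g.py .6305 -.340 .042 84
```

```text
t 28.55 tcp [ 0.6299 -0.3367  0.0431] yaw 84.11 q [-0.491  0.768  0.438  1.244  0.    -0.388] F [ 0.6  0.2 -0.5] grip 0.0499 0.0
d [-0.1, -0.33, 0.11] w [0.0014, -0.0028, 0.002]
```

Request:
{"method": "arm_command", "body": {"increments": [{"dx": -0.1,"dy": -0.3,"dz": 0,"wx": 0,"wy": 0,"wz": 0,"grip": 5},{"dx": -0.1,"dy": -0.3,"dz": 0,"wx": 0,"wy": 0,"wz": 0,"grip": 5},{"dx": -0.1,"dy": -0.3,"dz": 0,"wx": 0,"wy": 0,"wz": 0,"grip": 0.5},{"dx": -0.1,"dy": -0.3,"dz": 0,"wx": 0,"wy": 0,"wz": 0,"grip": 0.5},{"dx": -0.1,"dy": -0.3,"dz": 0,"wx": 0,"wy": 0,"wz": 0,"grip": 0.5},{"dx": -0.1,"dy": -0.3,"dz": 0,"wx": 0,"wy": 0,"wz": 0,"grip": 0.5},{"dx": -0.1,"dy": -0.3,"dz": 0,"wx": 0,"wy": 0,"wz": 0,"grip": 0.5}]}}

```text
clock: 29.25
eef_pos: [0.6315, -0.3411, 0.0457]
tool_rot: [0.052, 0.999, 0.001, 0.001]
ft_force: [-0.5, 4.1, 6.2]
grip_width: 0.0147
grasp_force: 60.4
```

```bash
python3 g.py .6305 -.340 .042 84
```

```text
t 29.25 tcp [ 0.6315 -0.3411  0.0457] yaw 84.02 q [-4.960e-01  7.700e-01  4.490e-01  1.249e+00  1.000e-03 -3.920e-01] F [-0.5  4.1  6.2] grip 0.0147 60.4
d [0.11, 0.1, 0.37] w [0.0011, 0.0012, 0.0004]
```

Request:
{"method": "arm_command", "body": {"increments": [{"dx": 0,"dy": 0,"dz": 0,"wx": 0,"wy": 0,"wz": 0.1,"grip": 0.5},{"dx": 0,"dy": 0,"dz": 0,"wx": 0,"wy": 0,"wz": 0.2,"grip": 0.5},{"dx": 0,"dy": 0,"dz": 0,"wx": 0,"wy": 0,"wz": 0.3,"grip": 0.5},{"dx": 0,"dy": 0,"dz": 0,"wx": 0,"wy": 0,"wz": 0.4,"grip": 0.5},{"dx": 0,"dy": 0,"dz": 0,"wx": 0,"wy": 0,"wz": 0.5,"grip": 0.5}]}}

```text
clock: 29.75
eef_pos: [0.631, -0.3423, 0.0457]
tool_rot: [0.3, 0.954, -0.0, 0.0]
ft_force: [-3.8, 1.5, 5.1]
grip_width: 0.0148
grasp_force: 60.3
```

```bash
python3 g.py .631 -.3405 .0457 21.7
```

```text
t 29.75 tcp [ 0.631  -0.3423  0.0457] yaw 55.12 q [-4.970e-01  7.700e-01  4.500e-01  1.249e+00 -1.000e-03  1.120e-01] F [-3.8  1.5  5.1] grip 0.0148 60.3
d [0.11, 0.15, 0.0] w [-0.0003, 0.0012, 0.5832]
```

Request:
{"method": "arm_command", "body": {"increments": [{"dx": 0,"dy": 0,"dz": 0,"wx": 0,"wy": 0,"wz": 0.1,"grip": 0.5},{"dx": 0,"dy": 0,"dz": 0,"wx": 0,"wy": 0,"wz": 0.2,"grip": 0.5},{"dx": 0,"dy": 0,"dz": 0,"wx": 0,"wy": 0,"wz": 0.3,"grip": 0.5},{"dx": 0,"dy": 0,"dz": 0,"wx": 0,"wy": 0,"wz": 0.4,"grip": 0.5},{"dx": 0,"dy": 0,"dz": 0,"wx": 0,"wy": 0,"wz": 0.5,"grip": 0.5},{"dx": 0,"dy": 0,"dz": 0,"wx": 0,"wy": 0,"wz": 0.58,"grip": 0.5},{"dx": 0,"dy": 0,"dz": 0,"wx": 0,"wy": 0,"wz": 0.58,"grip": 0.5},{"dx": 0,"dy": 0,"dz": 0,"wx": 0,"wy": 0,"wz": 0.58,"grip": 0.5}]}}

```text
clock: 30.55
eef_pos: [0.6298, -0.3432, 0.0457]
tool_rot: [0.559, 0.829, -0.001, -0.0]
ft_force: [-4.7, 0.2, 6.4]
grip_width: 0.0147
grasp_force: 60.5
```

```bash
python3 g.py .631 -.3405 .0457 21.7
```

```text
t 30.55 tcp [ 0.6298 -0.3432  0.0457] yaw 22.04 q [-0.498  0.77   0.449  1.25  -0.003  0.688] F [-4.7  0.2  6.4] grip 0.0147 60.5
d [0.21, 0.21, 0.0] w [-0.0022, 0.0014, 0.006]
```

Request:
{"method": "arm_command", "body": {"increments": [{"dx": 0,"dy": 0,"dz": 0,"wx": 0,"wy": 0,"wz": 0,"grip": 4.5},{"dx": 0,"dy": 0,"dz": 0,"wx": 0,"wy": 0,"wz": 0,"grip": 4.5},{"dx": 0,"dy": 0,"dz": 0,"wx": 0,"wy": 0,"wz": 0,"grip": 4.5},{"dx": 0,"dy": 0,"dz": -3,"wx": 0,"wy": 0,"wz": 0,"grip": 4.5},{"dx": 0,"dy": 0,"dz": -7,"wx": 0,"wy": 0,"wz": 0,"grip": 4.5},{"dx": 0,"dy": 0,"dz": -12,"wx": 0,"wy": 0,"wz": 0,"grip": 4.5},{"dx": 4,"dy": -10,"dz": -15,"wx": 0,"wy": 0,"wz": 0,"grip": 4.5},{"dx": 9.4,"dy": -23,"dz": -15,"wx": 0,"wy": 0,"wz": 0,"grip": 4.5},{"dx": 9.4,"dy": -23,"dz": -15,"wx": 0,"wy": 0,"wz": 0,"grip": 4.5},{"dx": 9.4,"dy": -23,"dz": -15,"wx": 0,"wy": 0,"wz": 0,"grip": 4.5}]}}

```text
clock: 31.55
eef_pos: [0.4318, -0.3415, 0.1904]
tool_rot: [0.558, 0.83, -0.0, 0.0]
ft_force: [-0.2, -1.6, -0.2]
grip_width: 0.0447
grasp_force: 0.0
```

```bash
python3 - <<'E'
from h import *
a,da=viewer.camera("top");b,db=viewer.camera("scene");np.savez("pics/end.npz",a=a,da=da,b=b,db=db)
for n,d in(("top",da),("scene",db)):
    C=cloud(n,d)
    q=C[(abs(C[...,0]-.635)<.045)&(abs(C[...,1]+.34)<.045)&(C[...,2]>.087)&(C[...,2]<.098)];c,sz,g=cv2.minAreaRect(np.float32(q[:,:2]));print(n,"bar",len(q),np.round(c,4),np.round(sz,3),round(g,1))
f=lambda p,x,y,w,h:cv2.resize(p[y:y+h,x:x+w,::-1],(400,300),interpolation=cv2.INTER_CUBIC)
cv2.imwrite("pics/c6.png",np.vstack([np.hstack([f(a,335,125,80,60),f(b,190,265,120,90)]),np.hstack([cv2.resize(a[...,::-1],(400,300)),cv2.resize(b[...,::-1],(400,300))])]))
E
python3 m.py tall .645 -.042 .112 mid .646 .146 .092 short .645 .052 .077;python3 g.py
```

```text
top bar 97 [ 0.6278 -0.3395] [0.016 0.061] 21.6
scene bar 155 [ 0.6305 -0.3389] [0.016 0.059] 21.8
tall 254 [ 0.6459 -0.0431] [0.043 0.063] 88.3 z 0.1116
mid 122 [0.6471 0.1446] [0.04  0.044] 0.2 z 0.0919
short 282 [0.6453 0.0509] [0.094 0.046] 0.2 z 0.0767
t 31.7 tcp [ 0.4304 -0.3413  0.1908] yaw 21.95 q [-0.67   0.345  0.116  1.343 -0.     0.517] F [ 1.  -0.   0.9] grip 0.0449 0.0
```

View pics/c6.png

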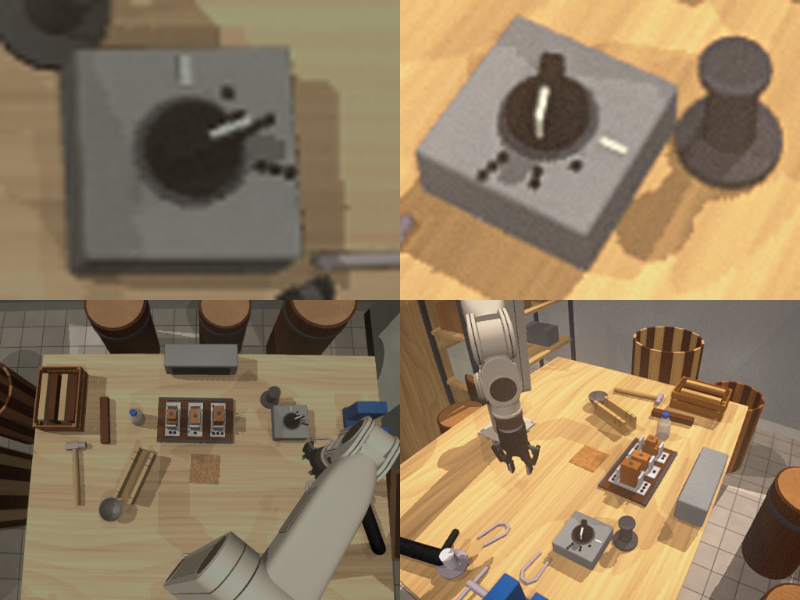

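c6: the pointer stripe (230,128) points at the two-stud mark (262,120), and the bar axis is at -68.3°. All three feet are fully down, and nothing else has visibly moved.

```bash
python3 -c "
from workcell import job;print(job.job_done())"
```

```text
the job is handed in; nothing more can be done
None
```

The job is handed in at about 32 s: all three feet are fully down in their matching cradles in the order asked, the dial points at the two-stud mark, and nothing else has visibly moved; one slip was that the first re-grip of the short foot closed on its top and shifted it about 3 mm on the pad before I re-gripped it.

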